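Clamp power modules in the test press and start the run

ROBOT

A 6-joint arm with a two-finger parallel gripper is mounted at the origin on the work surface. World frame = base frame: x ahead of the robot, y to its left, z up, the work surface at z = 0. Lengths are in m, angles in rad, forces in N, time in s.
With the tool pointing down it reaches from about 0.225 to 0.875 m from the base axis. Payload 3.4 kg.
Tool frame: the origin (TCP) lies midway between the tips of the shut fingers; the grasp point (between the pads) lies 19 mm behind it (ctrl.hold_point_z is the distance from the TCP to the grasp point, in m); z points along the fingers, y is the line along which they close (so a half turn about z gives the same grasp; the last joint's range is limited). The gripper opens to 85 mm and grips with 20 to 120 N. Pads are 22 mm wide; open, the fingers measure 114 mm over their backs; the gripper's body (76 mm by 85 mm) begins 54 mm behind the grasp point. The pads swing forward as they close: fully open they stand 13 mm farther back than shut.
Start: joints at [1.113, 0.276, 1.505, -0, 1.361, -0.121], TCP at [0.19, 0.543, 0.231] pointing down, gripper open.
Joint ranges: [-2.89, 2.89], [-0.75, 2.08], [0.22, 2.7], [-1.18, 4.32], [0.11, 2.71], [-2.7, 2.7]. Speed limits (rad/s): [2.57, 2.57, 3.14, 3.14, 3.14, 3.14].

INTERFACE

Orientations are given as a unit quaternion [x, y, z, w].
In Python, from cell import ctrl gives the robot as it stands.
- The arm moves only by the tool servo_tool, never from a script. Its argument "rows" is text: rows parted by semicolons, each of 7 numbers parted by spaces: the shift along the world's x, y, z in units of 40 mm (1.0 is 40 mm), then the turn, a rotation vector about the world's x, y, z in units of 5 degrees (1.0 is 5 degrees), then the opening, from 0 (shut) to 1 (fully open). In form: x y z wx wy wz grip; .... A call has 1 to 20 rows; each row shifts and turns the commanded pose from where the row before left it; what a row does not reach is not made up. A row lasts 1/12 s, in which the tool goes at most 41.7 mm and 7.16 degrees, less where a joint would pass 70% of its speed; a pose out of reach is approached as far as the arm can. A call is refused whole if a number of a shift passes 1 or a number of a turn 1, either way. A call with a gripper value outside its range is refused whole. The fingers move at their own pace and stop on an object; the grip force is fixed at half the most. Time passes only in rows, so rows that do not move let the fingers close. It gives the time, the measured TCP pose, the force, the opening and the grip force at its end, in the units of the state.
- ctrl.sense(): the state, without advancing time (a new reading comes with each control period).
- ctrl.camera(name): name is "scene" or "top" or "wrist"; returns a dict with "pixels" (420x560x3 uint8, blue, green, red), "depth" (420x560 float32, m along the optical axis (not along the pixel's ray), 0 where there is no reading), "camera_matrix" (3x3 intrinsics, pixels), "D" ([k1, k2, p1, p2, k3] as OpenCV has them; the pictures are not rectified), "R" (3x3) and "t" (3): a world point X has camera coordinates R X + t. Camera axes: x right, y down, z forward; pixel columns grow to the right and rows downward; lengths in m; the calibration is good to about 2 mm. A picture is of the moment at which its call begins.
- ctrl.hand_in(): hands the job in; it is judged then, once.
The state is a dict: "clock": time; "joint_pos": joint angles; "joint_vel": joint speeds; "tau": joint torques, N m; "eef_pos": TCP position; "tool_rot": TCP orientation; "force": force on the tool from outside, world axes, zero at the start; "torque": the same for the moment, N m; "gripper_width": finger opening in m; "grip_force": force on a finger pad.
Only numpy, scipy, OpenCV 4.12 (cv2) and the standard library are available. Lean on these libraries where they do the work, as an engineer would, in place of code of your own. Each camera call takes 0.05 s, during which the arm holds its last target. There are 200 camera calls.

TASK

Load every power module on the mat into the shuttle's nests, fill any nest left empty with an aluminium blank so that the platen bears evenly (spare blanks stay on the mat), and push the shuttle fully home under the press. Then bring the four clamping screws down crosswise, corner to opposite corner, in rounds of about a quarter turn each so that the platen comes down level, until every screw is at its stop, and press the green start button. Keep off the emergency stop and leave the other things on the bench where they are.

Things in the scene. Friction and masses are not known exactly. Their poses are not given: they have to be found in the camera images.
- module1_mid (a point): module1, one of up to three power modules (absent ones are None): black plastic brick with brass terminals on top and a copper base, 94 long (its x) x 34 wide (its y) x 30 mm high; this point is its centre, 15 mm above its underside. It may lie in a nest either way round
- module2_mid (a point): module2, one of up to three power modules (absent ones are None): black plastic brick with brass terminals on top and a copper base, 94 long (its x) x 34 wide (its y) x 30 mm high; this point is its centre, 15 mm above its underside. It may lie in a nest either way round
- module3_mid (a point): module3, one of up to three power modules (absent ones are None): black plastic brick with brass terminals on top and a copper base, 94 long (its x) x 34 wide (its y) x 30 mm high; this point is its centre, 15 mm above its underside. It may lie in a nest either way round
- blank1_mid (a point): blank1, a plain aluminium blank with a red band round its middle, 94 long (its x) x 34 wide (its y) x 30 mm high, solid; this point is its centre, 15 mm above its underside
- blank2_mid (a point): blank2, a plain aluminium blank with a red band round its middle, 94 long (its x) x 34 wide (its y) x 30 mm high, solid; this point is its centre, 15 mm above its underside
- nest1 (a point): nest 1 of 3 on the shuttle, side by side along the shuttle's x at 70 mm pitch: centre of the nest's flat floor (55 mm above the table). A pocket 99 mm long along this point's y and 39 mm wide along its x, with blue rims 8 mm high at its ends and along the end 21 mm of its long sides; the middle 57 mm of the long sides is open for fingers. z is up. It travels with the shuttle
- nest2 (a point): nest 2 of 3 on the shuttle, side by side along the shuttle's x at 70 mm pitch: centre of the nest's flat floor (55 mm above the table). A pocket 99 mm long along this point's y and 39 mm wide along its x, with blue rims 8 mm high at its ends and along the end 21 mm of its long sides; the middle 57 mm of the long sides is open for fingers. z is up. It travels with the shuttle
- nest3 (a point): nest 3 of 3 on the shuttle, side by side along the shuttle's x at 70 mm pitch: centre of the nest's flat floor (55 mm above the table). A pocket 99 mm long along this point's y and 39 mm wide along its x, with blue rims 8 mm high at its ends and along the end 21 mm of its long sides; the middle 57 mm of the long sides is open for fingers. z is up. It travels with the shuttle
- shuttle_grip (a point): orange upright handle of the shuttle, a block 18 mm (x) x 30 mm (y) x 60 mm high whose top is 105 mm above the table; this point is on its axis, 20 mm below its top. It stands 140 mm to -y of the nests' row on a thin rod. The shuttle slides along this point's +y to go under the press bridge
- shuttle (a joint): shuttle travel in m: 0 pulled right out, 0.165 at its stop, with the nests' row centred under the press bridge. The bridge is a grey plate 262 mm (along the shuttle grip's x) x 150 mm (along its y), top 130 mm above the table, on four columns; the shuttle is 200 mm wide. Friction about 2.5 N, stays where left
- screw1_grip (a point): T-handle of clamping screw 1 on the bridge, at the -x, +y corner of a 170 mm (x) x 100 mm (y) rectangle (directions of the shuttle grip's axes), diagonally opposite screw3: black bar 64 mm long (its x) x 14 mm thick (its y) x 24 mm high on a 12 mm spindle; this point is the middle of the bar, on the screw's vertical axis, 178 mm above the table when loose (48 mm above the bridge), sinking 1.6 mm per rad
- screw1 (a joint): turn of clamping screw 1 in rad: grows clockwise seen from above, 0 backed right off, 2.8 at its stop where the platen has landed on the modules; 0 to 0.15 at the start. Lead 10 mm per turn, turning friction about 0.12 N m, stays where left
- screw2_grip (a point): T-handle of clamping screw 2 on the bridge, at the +x, +y corner of a 170 mm (x) x 100 mm (y) rectangle (directions of the shuttle grip's axes), diagonally opposite screw4: black bar 64 mm long (its x) x 14 mm thick (its y) x 24 mm high on a 12 mm spindle; this point is the middle of the bar, on the screw's vertical axis, 178 mm above the table when loose (48 mm above the bridge), sinking 1.6 mm per rad
- screw2 (a joint): turn of clamping screw 2 in rad: grows clockwise seen from above, 0 backed right off, 2.8 at its stop where the platen has landed on the modules; 0 to 0.15 at the start. Lead 10 mm per turn, turning friction about 0.12 N m, stays where left
- screw3_grip (a point): T-handle of clamping screw 3 on the bridge, at the +x, -y corner of a 170 mm (x) x 100 mm (y) rectangle (directions of the shuttle grip's axes), diagonally opposite screw1: black bar 64 mm long (its x) x 14 mm thick (its y) x 24 mm high on a 12 mm spindle; this point is the middle of the bar, on the screw's vertical axis, 178 mm above the table when loose (48 mm above the bridge), sinking 1.6 mm per rad
- screw3 (a joint): turn of clamping screw 3 in rad: grows clockwise seen from above, 0 backed right off, 2.8 at its stop where the platen has landed on the modules; 0 to 0.15 at the start. Lead 10 mm per turn, turning friction about 0.12 N m, stays where left
- screw4_grip (a point): T-handle of clamping screw 4 on the bridge, at the -x, -y corner of a 170 mm (x) x 100 mm (y) rectangle (directions of the shuttle grip's axes), diagonally opposite screw2: black bar 64 mm long (its x) x 14 mm thick (its y) x 24 mm high on a 12 mm spindle; this point is the middle of the bar, on the screw's vertical axis, 178 mm above the table when loose (48 mm above the bridge), sinking 1.6 mm per rad
- screw4 (a joint): turn of clamping screw 4 in rad: grows clockwise seen from above, 0 backed right off, 2.8 at its stop where the platen has landed on the modules; 0 to 0.15 at the start. Lead 10 mm per turn, turning friction about 0.12 N m, stays where left
- platen_mid (a point): middle of the press's pressure platen, an aluminium plate 198 x 130 mm under the bridge (axes as the shuttle grip's, z up). It hangs from the four screws, follows the mean plane through their ends and starts 4.4 mm above the modules' tops when the screws read 0
- start_top (a point): green start button, 28 mm across, on the dark console (80 x 200 x 50 mm high): middle of its top face, 72 mm above the table. Travel 6 mm straight down (4 N fully down), springs back
- estop_top (a point): red emergency-stop button on a yellow housing at the other end of the console, 34 mm across, same height and travel: middle of its top
- plughood: grey connector hood 90 x 50 x 36 mm, loose, not part of the job; origin under its middle
- driver: screwdriver, orange handle, 200 mm long, loose, not part of the job; origin under its middle
- heatsink: finned aluminium heat sink 100 x 120 x 43 mm, loose, not part of the job; origin under its middle
Things that resemble listed ones, but are neither listed nor needed, are in the scene too. What is shaped like the part that bears module3_mid but blue is not meant.

How it is judged:
On the way, in this order (a step that is already met when the one before it is completed fails the run):
1. with the shuttle out, every nest holds a module or a blank fully down, and every module is in a nest (distance between any of module1_mid, module2_mid, module3_mid, blank1_mid, blank2_mid and nest1 below 0.018 m and distance between any of module1_mid, module2_mid, module3_mid, blank1_mid, blank2_mid and nest2 below 0.018 m and distance between any of module1_mid, module2_mid, module3_mid, blank1_mid, blank2_mid and nest3 below 0.018 m and (distance between module1_mid and nest1 below 0.018 m or distance between module1_mid and nest2 below 0.018 m or distance between module1_mid and nest3 below 0.018 m) and (distance between module2_mid and nest1 below 0.018 m or distance between module2_mid and nest2 below 0.018 m or distance between module2_mid and nest3 below 0.018 m) and (distance between module3_mid and nest1 below 0.018 m or distance between module3_mid and nest2 below 0.018 m or distance between module3_mid and nest3 below 0.018 m) and value of joint shuttle below 0.03 m), for 0.2 s.
2. the loaded shuttle is pushed home under the bridge (distance between any of module1_mid, module2_mid, module3_mid, blank1_mid, blank2_mid and nest1 below 0.018 m and distance between any of module1_mid, module2_mid, module3_mid, blank1_mid, blank2_mid and nest2 below 0.018 m and distance between any of module1_mid, module2_mid, module3_mid, blank1_mid, blank2_mid and nest3 below 0.018 m and (distance between module1_mid and nest1 below 0.018 m or distance between module1_mid and nest2 below 0.018 m or distance between module1_mid and nest3 below 0.018 m) and (distance between module2_mid and nest1 below 0.018 m or distance between module2_mid and nest2 below 0.018 m or distance between module2_mid and nest3 below 0.018 m) and (distance between module3_mid and nest1 below 0.018 m or distance between module3_mid and nest2 below 0.018 m or distance between module3_mid and nest3 below 0.018 m) and value of joint shuttle above 0.159 m), for 0.2 s.
3. first round: all four screws have been brought down part of the way (value of joint each of screw1, screw2, screw3, screw4 above 0.7 rad and value of joint shuttle above 0.159 m), for 0.1 s.
4. all four screws are at their stops and the platen is level (value of joint each of screw1, screw2, screw3, screw4 above 2.6 rad and value of joint shuttle above 0.159 m and not (angle between platen_mid's own y axis and vertical above 1.5743 rad or angle between platen_mid's own y axis and vertical below 1.5673 rad) and not (angle between platen_mid's own x axis and vertical above 1.5728 rad or angle between platen_mid's own x axis and vertical below 1.5688 rad)), for 0.2 s.
5. the green start button is pressed (distance of start_top from where it was at the start of the episode above 0.0042 m and value of joint each of screw1, screw2, screw3, screw4 above 2.6 rad), for 0.05 s.
At the end, for the whole second after the job is handed in: each nest holds a module or blank (its centre within 18 mm of the nest point: 15 mm when flat on the floor), every module is in a nest, spare blanks lie on the mat, shuttle within 6 mm of its inner stop, all screws past 2.6 rad, platen level (sides within 0.35 mm), both buttons out (all of step 4 and distance between any of module1_mid, module2_mid, module3_mid, blank1_mid, blank2_mid and nest1 below 0.018 m and distance between any of module1_mid, module2_mid, module3_mid, blank1_mid, blank2_mid and nest2 below 0.018 m and distance between any of module1_mid, module2_mid, module3_mid, blank1_mid, blank2_mid and nest3 below 0.018 m and (distance between module1_mid and nest1 below 0.018 m or distance between module1_mid and nest2 below 0.018 m or distance between module1_mid and nest3 below 0.018 m) and (distance between module2_mid and nest1 below 0.018 m or distance between module2_mid and nest2 below 0.018 m or distance between module2_mid and nest3 below 0.018 m) and (distance between module3_mid and nest1 below 0.018 m or distance between module3_mid and nest2 below 0.018 m or distance between module3_mid and nest3 below 0.018 m) and (distance between blank1_mid and nest1 below 0.018 m or distance between blank1_mid and nest2 below 0.018 m or distance between blank1_mid and nest3 below 0.018 m or (height (world z) of blank1_mid below 0.022 m and world y of blank1_mid below -0.14 m)) and (distance between blank2_mid and nest1 below 0.018 m or distance between blank2_mid and nest2 below 0.018 m or distance between blank2_mid and nest3 below 0.018 m or (height (world z) of blank2_mid below 0.022 m and world y of blank2_mid below -0.14 m)) and distance of each of start_top, estop_top from where it was at the start of the episode below 0.002 m); the robot touches nothing.
It fails at once if the platen is cocked: one side stands more than 1.5 mm lower than the opposite side, measured at the screws ((angle between platen_mid's own y axis and vertical above 1.586 rad or angle between platen_mid's own y axis and vertical below 1.5556 rad) or (angle between platen_mid's own x axis and vertical above 1.5797 rad or angle between platen_mid's own x axis and vertical below 1.5619 rad)).
It fails at once if the emergency stop is pressed (distance of estop_top from where it was at the start of the episode above 0.003 m).
It fails at once if another thing on the bench is shifted by more than 40 mm (distance of any of plughood, driver, heatsink from where it was at the start of the episode above 0.04 m).
Of module1, module2, module3 only 1 to 3 are there at a start; the rules pass over those that are not, and their reading is None.
At some moment in a run one of module1, module2, module3 may be knocked a few centimetres aside while the robot is not near it.
Once in a run the grip may slacken for a moment while it holds something.
It also fails if it takes over 210 s, if anything falls off the work surface, if the arm or the gripper's body presses on something with over 40 N, if the wrist force passes 120 N, or if a joint passes its speed limit or range.

## Working session

There is one attempt and no reset: what is moved stays moved. The work goes in short steps, Python scripts to look and compute and a tool call to move; the robot and the scene stay as the last step left them, time stands still between calls to the robot, and variables do not carry over. Pictures are saved under pics/ and viewed, at most 14 in all, crops included, and the job is handed in when it is done.

Besides the shell and the picture viewer there is one more tool, called after "Request:" as a command line: name --argument value ..., lists and objects as JSON in quotes. servo_tool: Moves the arm, as the interface text tells. Its arguments: {"type":"object","properties":{"rows":{"type":"string"}},"required":["rows"]}

```bash
ls; mkdir -p pics
cat > h.py <<'E'
import numpy as np, cv2
from cell import ctrl
def cam(n,f=None):
    c=ctrl.camera(n)
    if f: cv2.imwrite('pics/'+f,c['pixels'])
    return c
def ray(c,uv,z):
    p=cv2.undistortPoints(np.array(uv,float).reshape(-1,1,2),c['camera_matrix'],np.array(c['D'],float)).reshape(-1,2)
    R=np.array(c['R']);t=np.array(c['t']).ravel();o=-R.T@t
    d=np.c_[p,np.ones(len(p))]@R
    return o+d*((z-o[2])/d[:,2])[:,None]
def proj(c,X):
    rv,_=cv2.Rodrigues(np.array(c['R']))
    return cv2.projectPoints(np.array(X,float).reshape(-1,3),rv,np.array(c['t'],float),c['camera_matrix'],np.array(c['D'],float))[0].reshape(-1,2)
E
python3 - <<'E'
from h import *
for n in ('top','scene'):
    c=cam(n,n+'0.png'); np.savez('/tmp/'+n+'0.npz',**{k:np.array(v) for k,v in c.items()})
    print(n,-np.array(c['R']).T@np.array(c['t']).ravel())
print(ctrl.sense())
E
```

```text
pics
top [ 0.4706481  -0.06582698  1.27019207]
scene [ 0.99041469 -0.47113671  1.1331468 ]
{'clock': 0.1, 'joint_pos': array([ 1.11298170e+00,  2.76537062e-01,  1.50601030e+00,  2.73598767e-05,
        1.36068553e+00, -1.20988524e-01]), 'joint_vel': array([-1.26163102e-03, -2.38773680e-03, -2.76283649e-03, -6.32823990e-06,
       -1.02942149e-03, -2.55961723e-03]), 'tau': array([ 1.68102059e-03, -4.17702448e+01, -2.46402973e+01, -8.74186935e-05,
        5.81647459e-03,  3.70363989e-05]), 'eef_pos': array([0.18981603, 0.54227305, 0.23052167]), 'tool_rot': array([ 1.67620832e-01,  9.85851198e-01, -7.82196422e-04, -2.46864889e-04]), 'force': array([0.21584243, 0.37020148, 0.03116748]), 'torque': array([ 0.0011128 , -0.00040921, -0.03622555]), 'grip_force': 0.0, 'gripper_width': 0.08538660404372}
```

View pics/top0.png

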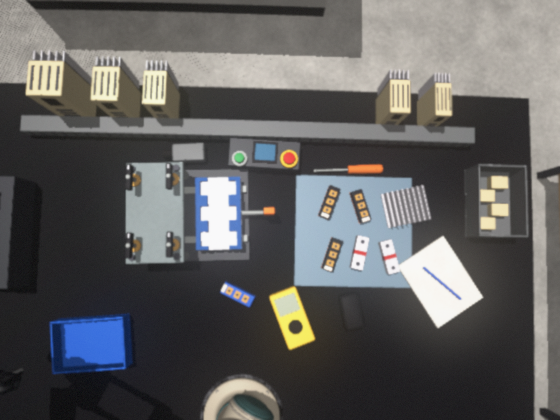

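View pics/scene0.png

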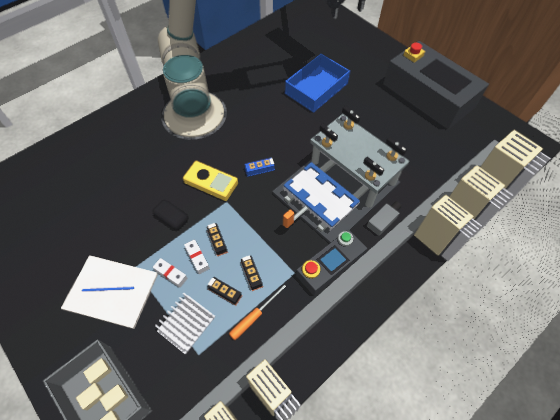

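Top view: modules (black, brass) at (329,203), (361,206), (332,255). Blanks (white, red band) are at (360,252) and (389,257). The lookalike, a blue module, is at (237,293), and the beige pieces in the box at (495,200) are not wanted either. The press bridge is at (155,212), the shuttle nests at (219,213), the orange handle at (268,211), the green button at (239,158) and the e-stop at (289,158). All three modules are there, so no blank is needed.

Run:
```python
from h import *
c=dict(np.load('/tmp/top0.npz')); d=c['depth']; H,W=d.shape
u,v=np.meshgrid(np.arange(W),np.arange(H))
p=cv2.undistortPoints(np.stack([u.ravel(),v.ravel()],1).astype(float).reshape(-1,1,2),c['camera_matrix'],c['D']).reshape(-1,2)
P=((np.c_[p,np.ones(len(p))]*d.reshape(-1,1)-c['t'].ravel())@c['R']).reshape(H,W,3)
P[d==0]=np.nan
np.save('/tmp/P.npy',P)
def blobs(name,z0,z1,box,mn,mx=99999):
    m=((P[...,2]>z0)&(P[...,2]<z1)).astype(np.uint8); b=np.zeros_like(m); b[box[1]:box[3],box[0]:box[2]]=1; m*=b
    n,l,s,ce=cv2.connectedComponentsWithStats(m,connectivity=4)
    for i in range(1,n):
        if mn<s[i,4]<mx:
            X=P[l==i]; r=cv2.minAreaRect((X[:,:2]*1000).astype(np.float32))
            bp=cv2.boxPoints(r); e=max([bp[1]-bp[0],bp[2]-bp[1]],key=np.linalg.norm)
            print(name,ce[i].round(),s[i,4],'c',np.round(r[0],1),'sz',np.round(sorted(r[1]),1),'longdir',round(np.degrees(np.arctan2(e[1],e[0]))%180,1),'mean',X.mean(0).round(4), 'medz',np.median(X[:,2]).round(4))
blobs('mat',.015,.05,(295,175,412,288),60)
blobs('grip',.09,.12,(245,195,285,225),8)
blobs('bridge',.115,.14,(110,150,200,280),400)
blobs('screw',.165,.21,(110,150,200,280),8)
blobs('btn',.062,.09,(225,135,305,175),20)
blobs('cons',.04,.058,(225,135,305,175),100)
blobs('shut',.045,.075,(186,165,250,260),100)
blobs('rest',.015,.06,(165,140,210,165),50)
im=c['pixels'][120:300,100:440]; cv2.imwrite('pics/crop1.png',cv2.resize(im,None,fx=2.3,fy=2.3,interpolation=cv2.INTER_CUBIC))
```

```text
mat [329. 202.] 383 c [ 609.7 -236.3] sz [33.5 92.7] longdir 160.2 mean [ 0.6087 -0.2355  0.0284] medz 0.0285
mat [402. 206.] 572 c [ 600.5 -450.3] sz [64.1 99.9] longdir 12.5 mean [ 0.6023 -0.4434  0.0322] medz 0.0332
mat [360. 205.] 393 c [ 600.9 -326.9] sz [34.5 91.6] longdir 18.5 mean [ 0.6003 -0.3255  0.0282] medz 0.0284
mat [389. 209.] 140 c [ 591.1 -407.3] sz [ 6.3 99. ] longdir 12.3 mean [ 0.5904 -0.4067  0.033 ] medz 0.035
mat [359. 253.] 426 c [ 466.2 -324.3] sz [35.6 93.8] longdir 169.2 mean [ 0.4661 -0.3233  0.0295] medz 0.0297
mat [332. 254.] 395 c [ 459.9 -246.6] sz [33.8 92.1] longdir 162.0 mean [ 0.4597 -0.2458  0.0284] medz 0.0285
mat [389. 257.] 441 c [ 456.9 -412.6] sz [40.1 94.8] longdir 15.8 mean [ 0.4563 -0.4091  0.0293] medz 0.0296
grip [269. 210.] 83 c [573.1 -63.6] sz [18.1 29.4] longdir 91.4 mean [ 0.5734 -0.0638  0.1037] medz 0.104
bridge [155. 213.] 5000 c [558.7 233.2] sz [149.3 263. ] longdir 2.7 mean [0.5571 0.2295 0.13  ] medz 0.1298
screw [168. 176.] 177 c [645.8 188.1] sz [14.1 63.2] longdir 2.6 mean [0.6439 0.1871 0.1871] medz 0.1885
screw [129. 177
[... 251 characters left out ...]
ongdir 177.0 mean [0.4705 0.2767 0.1858] medz 0.1881
btn [289. 158.] 165 c [ 725.3 -117.9] sz [41.2 44.6] longdir 58.2 mean [ 0.7228 -0.1171  0.0694] medz 0.0704
btn [239. 158.] 118 c [721.6  23.5] sz [31.6 36.2] longdir 91.9 mean [0.72   0.0227 0.0686] medz 0.0695
cons [271. 136.] 180 c [789.5 -46.6] sz [  7.6 224. ] longdir 90.7 mean [ 0.7898 -0.0651  0.0481] medz 0.0486
cons [263. 152.] 1574 c [738.2 -46.2] sz [ 82.5 199.9] longdir 88.0 mean [ 0.7407 -0.043   0.0503] medz 0.0504
shut [218. 213.] 3337 c [567.4  64.4] sz [148.4 200.7] longdir 2.3 mean [0.5662 0.0752 0.0575] medz 0.0565
rest [186. 152.] 656 c [740.5 181.9] sz [ 51.4 111.6] longdir 93.9 mean [0.7388 0.1746 0.0339] medz 0.0348
```

View pics/crop1.png

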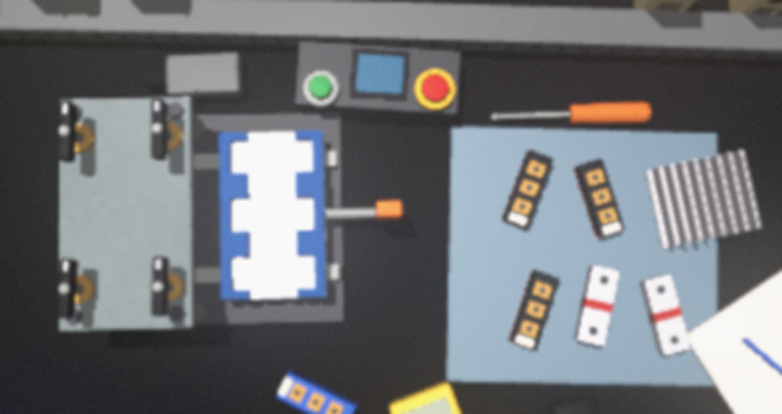

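Request:
servo_tool --rows "0.68 -0.96 0.1 0 0 -1 1;0.68 -0.96 0.1 0 0 -1 1;0.68 -0.96 0.1 0 0 -1 1;0.68 -0.96 0.1 0 0 -1 1;0.68 -0.96 0.1 0 0 -1 1;0.68 -0.96 0.1 0 0 -1 1;0.68 -0.96 0.1 0 0 -1 1;0.68 -0.96 0.1 0 0 -1 1;0.68 -0.96 0.1 0 0 -1 1;0.68 -0.96 0.1 0 0 -1 1;0.68 -0.96 0.1 0 0 -1 1;0.68 -0.96 0.1 0 0 -1 1;0.68 -0.96 0.1 0 0 -0.8 1;0.68 -0.96 0.1 0 0 -0.8 1;0 0 0 0 0 0 1;0 0 0 0 0 0 1"

```text
clock: 1.43
eef_pos: [0.5269, 0.0665, 0.28]
tool_rot: [0.692, 0.722, -0.0, -0.0]
force: [0.3, 0.5, 0.4]
gripper_width: 0.0851
grip_force: 0.0
```

Run:
```python
from h import *
c=cam('wrist','w1.png'); np.savez('/tmp/w1.npz',**{k:np.array(v) for k,v in c.items()})
print(ctrl.sense()['eef_pos'],c['R'],-np.array(c['R']).T@np.array(c['t']).ravel())
```

```text
[0.52581079 0.06786608 0.27999107] [[ 0.99903256  0.04395813 -0.00127896]
 [ 0.04213791 -0.94853267  0.31386329]
 [ 0.01258371 -0.31361354 -0.94946732]] [0.52501019 0.14901764 0.42230748]
```

View pics/w1.png

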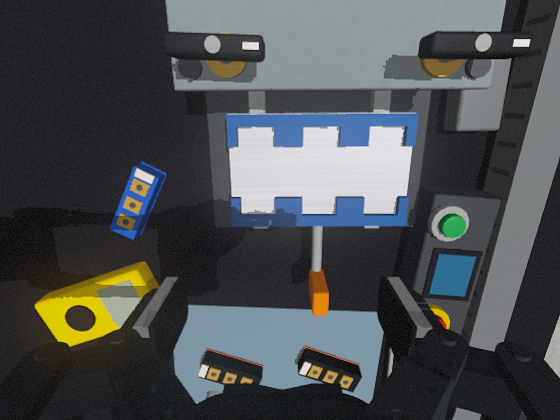

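Wrist view: the three white nest pockets are at about (255,170), (320,170) and (386,170), with blue rims at rows 126 and 213. The handle is at (318,292), the lookalike blue module at (138,200) and the green button at (452,224).

Run:
```python
from h import *
c=dict(np.load('/tmp/w1.npz')); hsv=cv2.cvtColor(c['pixels'],cv2.COLOR_BGR2HSV)
w=((hsv[...,1]<60)&(hsv[...,2]>140)).astype(np.uint8)
for c0 in (255,320,386):
    col=lambda u:(lambda r:(r.min(),r.max()))(120+np.flatnonzero(w[120:225,u]))
    cs=[col(u) for u in range(c0-10,c0+11,5)]
    a,b=np.median(cs,axis=0)
    def row(v):
        l=c0; r=c0
        while w[v,l-1]: l-=1
        while w[v,r+1]: r+=1
        return l,r
    ta=[row(v) for v in (132,136,140)]; ba=[row(v) for v in (202,206,210)]
    print(c0,a,b,ta,ba)
    pt=ray(c,[[c0,a-.5]],.063)[0]; pb=ray(c,[[c0,b+.5]],.055)[0]
    out=[]
    for (l,r),v in zip(ta+ba,(132,136,140,202,206,210)):
        L=ray(c,[[l-.5,v],[l-.5,v]],.063)[0]; Lf=ray(c,[[l-.5,v]],.055)[0]
        R=ray(c,[[r+.5,v]],.063)[0]; Rf=ray(c,[[r+.5,v]],.055)[0]
        ex=c['R']; cx=.525
        Lx=L if L[0]>cx else Lf; Rx=Rf if R[0]>cx else R
        out.append((Lx+Rx)/2); 
    out=np.array(out); print('ends y',pt.round(4),pb.round(4),'len',np.linalg.norm(pt-pb).round(4),'xmid top',out[:3].mean(0).round(4),'bot',out[3:].mean(0).round(4))
hm=((hsv[...,0]<18)&(hsv[...,1]>150)&(hsv[...,2]>150)).astype(np.uint8); hm[:230]=0;hm[325:]=0;hm[:,:300]=0;hm[:,335:]=0
ys,xs=np.nonzero(hm); print('handle px',xs.min(),xs.max(),ys.min(),ys.max())
```

```text
255 127.0 212.0 [(238, 273), (238, 273), (238, 273)] [(241, 274), (241, 274), (241, 274)]
ends y [0.4971 0.1247 0.063 ] [0.4983 0.0271 0.055 ] len 0.0979 xmid top [0.4973 0.1146 0.059 ] bot [0.5011 0.0364 0.059 ]
320 127.0 213.0 [(303, 338), (303, 337), (303, 337)] [(302, 334), (302, 333), (302, 333)]
ends y [0.5652 0.1277 0.063 ] [0.5739 0.0292 0.055 ] len 0.0992 xmid top [0.5668 0.1176 0.059 ] bot [0.5702 0.0394 0.059 ]
386 126.0 213.0 [(369, 402), (369, 402), (369, 401)] [(364, 394), (364, 394), (364, 393)]
ends y [0.6341 0.1317 0.063 ] [0.6506 0.0327 0.055 ] len 0.1008 xmid top [0.6364 0.1207 0.059 ] bot [0.64   0.0425 0.059 ]
handle px 313 328 292 315
```

Request:
servo_tool --rows "0.27 -0.98 -0.2 0 0 1 0.75;0.27 -0.98 -0.2 0 0 1 0.75;0.27 -0.98 -0.2 0 0 1 0.75;0.27 -0.98 -0.2 0 0 1 0.75;0.27 -0.98 -0.2 0 0 1 0.75;0.27 -0.98 -0.2 0 0 1 0.75;0.27 -0.98 -0.2 0 0 1 0.75;0.27 -0.98 -0.2 0 0 1 0.75;0 0 -0.2 0 0 1 0.75;0 0 -0.2 0 0 1 0.75;0 0 -0.2 0 0 1 0.75;0 0 -0.2 0 0 1 0.75;0 0 0 0 0 1 0.75;0 0 0 0 0 0.2 0.75;0 0 0 0 0 0 0.75"

```text
clock: 2.73
eef_pos: [0.6124, -0.2433, 0.1847]
tool_rot: [0.184, 0.983, 0.0, -0.0]
force: [-0.1, 1.0, -0.8]
gripper_width: 0.0638
grip_force: 0.0
```

```bash
cat >> h.py <<'E'
def cloud(c):
    d=c['depth']; H,W=d.shape
    u,v=np.meshgrid(np.arange(W),np.arange(H))
    p=cv2.undistortPoints(np.stack([u.ravel(),v.ravel()],1).astype(float).reshape(-1,1,2),c['camera_matrix'],np.array(c['D'],float)).reshape(-1,2)
    P=((np.c_[p,np.ones(len(p))]*d.reshape(-1,1)-np.array(c['t']).ravel())@np.array(c['R'])).reshape(H,W,3)
    P[d==0]=np.nan; return P
def blobs(P,z0,z1,near,rad=.08,mn=60):
    m=((P[...,2]>z0)&(P[...,2]<z1)&(np.hypot(P[...,0]-near[0],P[...,1]-near[1])<rad)).astype(np.uint8)
    m=cv2.erode(m,np.ones((3,3)))
    n,l,s,ce=cv2.connectedComponentsWithStats(m,connectivity=4)
    for i in range(1,n):
        if s[i,4]>mn:
            X=P[l==i]; r=cv2.minAreaRect((X[:,:2]*1000).astype(np.float32))
            bp=cv2.boxPoints(r); e=max([bp[1]-bp[0],bp[2]-bp[1]],key=np.linalg.norm)
            print(ce[i].round(),s[i,4],'c',np.round(r[0],1),'sz',np.round(sorted(r[1]),1),'dir',round(np.degrees(np.arctan2(e[1],e[0]))%180,1),'z',np.median(X[:,2]).round(4))
def yaw():
    from scipy.spatial.transform import Rotation as Ro
    s=ctrl.sense(); y=Ro.from_quat(s['tool_rot']).as_matrix()[:,1]
    print('tcp',s['eef_pos'].round(4),'closedir',np.degrees(np.arctan2(y[1],y[0])).round(1),'w',round(s['gripper_width'],4),'F',np.round(s['force'],1),'gf',round(s['grip_force'],1),'t',round(s['clock'],1),'j6',s['joint_pos'][5].round(2))
E
python3 - <<'E'
from h import *
yaw(); c=cam('wrist'); P=cloud(c)
for n in ((.6097,-.2363),(.6009,-.3269),(.4599,-.2466)): blobs(P,.022,.04,n,.06)
E
```

```text
tcp [ 0.6124 -0.2433  0.1847] closedir 68.8 w 0.0638 F [-0.1  1.  -0.8] gf 0.0 t 2.7 j6 -1.68
[289. 187.] 3001 c [ 611.9 -233.2] sz [31.  89.9] dir 160.6 z 0.0285
[197. 213.] 2791 c [ 603.7 -322.8] sz [31.3 89.1] dir 18.1 z 0.0284
[213.  42.] 3226 c [ 475.8 -247.6] sz [31.7 64.3] dir 161.7 z 0.0282
[138.  36.] 343 c [ 450.  -302.2] sz [ 5.4 44.7] dir 168.8 z 0.0292
```

Request:
servo_tool --rows "-0.04 0.2 -0.5 0 0 0.35 0.75;0 0 -0.9 0 0 0 0.75;0 0 -0.9 0 0 0 0.75;0 0 -0.9 0 0 0 0.75;0 0 -0.7 0 0 0 0.75;0 0 -0.4 0 0 0 0.75;0 0 -0.2 0 0 0 0.75;0 0 0 0 0 0 0;0 0 0 0 0 0 0;0 0 0 0 0 0 0;0 0 0 0 0 0 0;0 0 0 0 0 0 0;0 0 0 0 0 0 0"

```text
clock: 3.87
eef_pos: [0.6119, -0.2377, 0.0065]
tool_rot: [0.17, 0.985, -0.0, 0.002]
force: [-0.1, 0.8, 6.1]
gripper_width: 0.0327
grip_force: 61.6
```

```bash
python3 -c "
from h import *
yaw()"
```

```text
tcp [ 0.6119 -0.2377  0.0065] closedir 70.4 w 0.0327 F [-0.1  0.8  6.1] gf 61.6 t 3.9 j6 -1.71
```

Request:
servo_tool --rows "0 0 0.3 0 0 0 0;0 0 0.6 0 0 0 0;0 0 0.9 0 0 0 0;0 0 0.9 0 0 0 0;0 0.4 0.9 0 0 -0.97 0;0.05 0.7 0 0 0 -0.97 0;0.05 0.7 0 0 0 -0.97 0;0.05 0.7 0 0 0 -0.97 0;0.05 0.7 0 0 0 -0.97 0;0.05 0.7 0 0 0 -0.97 0;0.05 0.7 0 0 0 -0.97 0;0.05 0.7 0 0 0 -0.97 0;0.05 0.7 0 0 0 -0.97 0;0.05 0.7 0 0 0 -0.97 0;0.1 0.6 0 0 0 -0.97 0;0.05 0.3 0 0 0 -0.97 0;0 0.1 0 0 0 -0.97 0;0 0 0 0 0 -0.97 0;0 0 0 0 0 0 0;0 0 0 0 0 0 0"

```text
clock: 5.53
eef_pos: [0.6345, 0.0708, 0.149]
tool_rot: [0.69, 0.723, -0.0, 0.0]
force: [-0.8, 0.2, -0.8]
gripper_width: 0.0332
grip_force: 60.9
```

Run:
```python
from h import *
yaw(); c=cam('wrist','w2.png'); P=cloud(c); s=ctrl.sense()['eef_pos']
blobs(P,s[2]+.014,s[2]+.034,s,.07)
print(-np.array(c['R']).T@np.array(c['t']).ravel())
```

```text
tcp [0.6345 0.0708 0.149 ] closedir 2.7 w 0.0332 F [-0.8  0.2 -0.8] gf 60.9 t 5.5 j6 -0.04
[282. 286.] 15511 c [634.9  75.6] sz [56.8 94.2] dir 76.3 z 0.1711
[0.63217587 0.15339119 0.29137452]
```

View pics/w2.png

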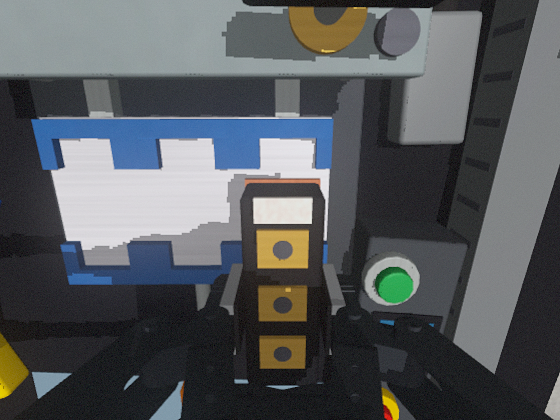

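Wrist view: the held module is straight, with its front (+y) top edge at row 185 and columns 242–325. Nest 3's upper notch is at columns 261–316, rows 138–168, and the other nests are clear.

Run:
```python
from h import *
c=cam('wrist'); s=ctrl.sense()['eef_pos']; zt=s[2]-.0065+.03
g=cv2.cvtColor(c['pixels'],cv2.COLOR_BGR2GRAY)
print('col',g[172:200,283]); print('row',g[200,232:336])
p=ray(c,[[283,184.5],[241.5,200],[324.5,200]],zt); print(p.round(4),s)
e=p[0]; print('centre', e-np.array([-.0471*1,.9989,0])*.047)
w=ray(c,[[260.5,150],[316.5,150],[288,138.5]],.063); print('nest3 notch',w.round(4))
```

```text
col [226 225 224 223 225 215 148 109 153 156 144  75  66  69  70  68  67  68
  66  69  69  65  66  63  77 130 196 229]
row [143 149 144 147 146 147 148 132  70  69  71  73  76  71  76  70  72  72
  74  62 107 196 232 229 228 226 227 227 226 227 226 226 226 224 222 221
 223 222 224 222 223 223 224 221 222 223 225 225 226 226 226 226 227 226
 225 223 224 224 224 225 227 226 224 226 226 225 226 225 225 224 226 227
 227 228 227 227 229 229 230 222 175  59  72  66  66  65  67  65  59  61
  63  57  47 166 230 210 112  87  89  90  85  88  85  91]
[[0.6339 0.125  0.1725]
 [0.6188 0.1183 0.1725]
 [0.6496 0.1198 0.1725]] [0.63464618 0.07048112 0.14897222]
centre [0.63611247 0.07801477 0.17247222]
nest3 notch [[0.6189 0.1223 0.063 ]
 [0.657  0.1241 0.063 ]
 [0.6372 0.1308 0.063 ]]
```

Run:
```python
from h import *
c=cam('wrist'); P=cloud(c)
for u in (262,283,305):
    for v in (180,182,184,186,190,200,230,270,300,340,370): 
        if u==283 or v in(184,200): print(u,v,P[v,u].round(4))
for v in (210,375):
    q=P[v,225:345]; i=np.flatnonzero((q[:,2]>.162)); print(v,225+i.min(),225+i.max(),q[i[0]].round(4),q[i[-1]].round(4))
g=cv2.cvtColor(c['pixels'],cv2.COLOR_BGR2GRAY); print(g[370:395,283])
c=cam('top'); P=cloud(c); blobs(P,.155,.19,(.635,.11),.04,10)
```

```text
262 184 [0.6251 0.1193 0.1498]
262 200 [0.6264 0.1184 0.1716]
283 180 [0.6343 0.1203 0.1448]
283 182 [0.6343 0.1195 0.145 ]
283 184 [0.6343 0.1198 0.1501]
283 186 [0.6343 0.1198 0.1541]
283 190 [0.6342 0.12   0.1615]
283 200 [0.6343 0.119  0.1727]
283 230 [0.6349 0.1065 0.1712]
283 270 [0.6357 0.0886 0.1699]
283 300 [0.6363 0.0759 0.1721]
283 340 [0.6372 0.0561 0.1722]
283 370 [0.6381 0.0383 0.1705]
305 184 [0.644  0.1199 0.1487]
305 200 [0.6425 0.1193 0.1723]
210 241 325 [0.6183 0.1133 0.1692] [0.6507 0.1148 0.1694]
375 225 344 [0.6212 0.0886 0.2257] [0.6505 0.0902 0.226 ]
[ 15  26   9  25  25  26  14  26  21  28  21  26  24  28  19  87 156 152
 146  80  20  29  21  27  20]
```

Request:
servo_tool --rows "0.05 0.2 0 0 0 0 0;0 0 -0.5 0 0 0 0;0 0 -0.7 0 0 0 0;0 0 -0.4 0 0 0 0;0 0 -0.2 0 0 0 0;0 0 -0.1 0 0 0 0;0 0 -0.1 0 0 0 0;0 0 -0.1 0 0 0 0;0 0 -0.06 0 0 0 0;0 0 0 0 0 0 0"

```text
clock: 6.57
eef_pos: [0.637, 0.0788, 0.0626]
tool_rot: [0.691, 0.723, 0.0, 0.0]
force: [0.8, -0.3, -1.2]
gripper_width: 0.0327
grip_force: 60.9
```

```bash
python3 -c "
from h import *
yaw()"
```

```text
tcp [0.637  0.0788 0.0626] closedir 2.6 w 0.0327 F [ 0.8 -0.3 -1.2] gf 60.9 t 6.6 j6 -0.03
```

Request:
servo_tool --rows "0 0 0 0 0 0 0.75;0 0 0 0 0 0 0.75;0 0 0 0 0 0 0.75;0 0 0.5 0 0 0 0.75;0 0 0.9 0 0 0 0.75;0 0 0.9 0 0 -0.92 0.75;-0.06 -0.7 0.7 0 0 -0.92 0.75;-0.06 -0.7 0 0 0 -0.92 0.75;-0.06 -0.7 0 0 0 -0.92 0.75;-0.06 -0.7 0 0 0 -0.92 0.75;-0.06 -0.7 0 0 0 -0.92 0.75;-0.06 -0.7 0 0 0 -0.92 0.75;-0.06 -0.7 0 0 0 -0.92 0.75;-0.06 -0.7 0 0 0 -0.92 0.75;-0.06 -0.7 0 0 0 -0.92 0.75;-0.06 -0.7 0 0 0 -0.92 0.75;-0.06 -0.7 0 0 0 -0.92 0.75;-0.06 -0.7 0 0 0 -0.92 0.75;-0.06 -0.7 0 0 0 -0.92 0.75;-0.06 -0.7 0 0 0 -0.92 0.75"

```text
clock: 8.23
eef_pos: [0.603, -0.3147, 0.1829]
tool_rot: [0.979, 0.202, 0.0, 0.0]
force: [0.5, 0.0, -0.5]
gripper_width: 0.0637
grip_force: 0.0
```

```bash
cat > lk.py <<'E'
from h import *
import sys
yaw(); c=cam('top'); P=cloud(c)
print('mat'); 
for n in ((.6097,-.2363),(.6009,-.3269),(.4599,-.2466)): blobs(P,.015,.04,n,.06)
print('nest'); blobs(P,.077,.095,(.5665,.0762),.12)
E
python3 lk.py
python3 - <<'E'
from h import *
P=cloud(cam('wrist'));blobs(P,.022,.04,(.6009,-.3269),.06)
E
```

```text
tcp [ 0.603  -0.3147  0.1829] closedir -66.7 w 0.0637 F [ 0.5  0.  -0.5] gf 0.0 t 8.2 j6 0.58
mat
nest
[216. 187.] 286 c [635.9  79.3] sz [28.3 85.2] dir 93.9 z 0.0842
[286. 193.] 3018 c [ 603.8 -324.2] sz [30.9 90.7] dir 18.4 z 0.0285
```

Request:
servo_tool --rows "-0.04 -0.28 -0.5 0 0 -0.96 0.75;0 0 -0.9 0 0 0 0.75;0 0 -0.9 0 0 0 0.75;0 0 -0.9 0 0 0 0.75;0 0 -0.7 0 0 0 0.75;0 0 -0.35 0 0 0 0.75;0 0 -0.2 0 0 0 0.75;0 0 0 0 0 0 0;0 0 0 0 0 0 0;0 0 0 0 0 0 0;0 0 0 0 0 0 0;0 0 0 0 0 0 0;0 0 0 0 0 0 0"

```text
clock: 9.42
eef_pos: [0.6026, -0.3249, 0.0061]
tool_rot: [0.987, 0.163, 0.001, 0.001]
force: [0.9, 1.0, 4.2]
gripper_width: 0.0326
grip_force: 61.3
```

```bash
python3 -c "
from h import *
yaw()"
```

```text
tcp [ 0.6026 -0.3249  0.0061] closedir -71.2 w 0.0326 F [0.9 1.  4.2] gf 61.3 t 9.4 j6 0.65
```

Request:
servo_tool --rows "0 0 0.3 0 0 0 0;0 0 0.6 0 0 0 0;0 0 0.9 0 0 0 0;0 0 0.9 0 0 0.98 0;0 0.6 0.9 0 0 0.98 0;-0.06 0.7 0 0 0 0.98 0;-0.06 0.7 0 0 0 0.98 0;-0.06 0.7 0 0 0 0.98 0;-0.06 0.7 0 0 0 0.98 0;-0.06 0.7 0 0 0 0.98 0;-0.06 0.7 0 0 0 0.98 0;-0.06 0.7 0 0 0 0.98 0;-0.06 0.7 0 0 0 0.98 0;-0.06 0.7 0 0 0 0.98 0;-0.06 0.7 0 0 0 0.98 0;-0.06 0.7 0 0 0 0.98 0;-0.06 0.7 0 0 0 0.98 0;-0.06 0.6 0 0 0 0.98 0;-0.06 0.3 0 0 0 0.98 0;0 0 0 0 0 0 0"

```text
clock: 11.08
eef_pos: [0.5667, 0.0735, 0.1474]
tool_rot: [0.66, 0.751, 0.0, -0.001]
force: [-0.2, -0.8, -1.7]
gripper_width: 0.0329
grip_force: 60.6
```

```bash
cat > held.py <<'E'
from h import *
yaw(); c=cam('wrist'); P=cloud(c); s=ctrl.sense()['eef_pos']
q=P.reshape(-1,3); z=s[2]-.0065
m=(abs(q[:,0]-s[0])<.012)&(q[:,2]>z+.004)&(q[:,2]<z+.022)&(q[:,1]>s[1]+.03)&(q[:,1]<s[1]+.07)
print('front face y',np.percentile(q[m][:,1],[10,50,90]).round(4),m.sum(),'-> offset y',(np.median(q[m][:,1])-.047-s[1]).round(4))
E
python3 held.py
```

```text
tcp [0.5667 0.0735 0.1474] closedir 7.4 w 0.0329 F [-0.2 -0.8 -1.7] gf 60.6 t 11.1 j6 -0.12
front face y [0.1194 0.1206 0.1217] 588 -> offset y 0.0019
```

Request:
servo_tool --rows "0 0.09 0 0 0 -0.94 0;0 0 -0.5 0 0 0 0;0 0 -0.7 0 0 0 0;0 0 -0.4 0 0 0 0;0 0 -0.2 0 0 0 0;0 0 -0.1 0 0 0 0;0 0 -0.1 0 0 0 0;0 0 -0.1 0 0 0 0;0 0 -0.03 0 0 0 0;0 0 0 0 0 0 0"

```text
clock: 11.97
eef_pos: [0.5681, 0.0741, 0.0648]
tool_rot: [0.692, 0.722, 0.0, 0.001]
force: [-4.9, 0.8, 10.0]
gripper_width: 0.033
grip_force: 62.9
```

```bash
python3 lk.py
```

```text
tcp [0.5681 0.0741 0.0648] closedir 2.4 w 0.033 F [-4.9  0.8 10. ] gf 62.9 t 12.0 j6 -0.03
mat
[332. 254.] 283 c [ 460.5 -245.8] sz [27.9 84.3] dir 163.2 z 0.0288
nest
```

Request:
servo_tool --rows "0 0 0.2 0 0 0 0;-0.02 0.05 0 0 0 0 0;0 0 0 0 0 0 0;0 0 0 0 0 0 0;0 0 0 0 0 0 0"

```text
clock: 12.43
eef_pos: [0.5672, 0.0763, 0.0696]
tool_rot: [0.692, 0.722, -0.0, 0.0]
force: [0.0, 0.1, -2.0]
gripper_width: 0.0332
grip_force: 61.2
```

Run:
```python
from h import *
yaw(); c=cam('wrist','w3.png')
```

```text
tcp [0.5672 0.0763 0.0696] closedir 2.4 w 0.0332 F [ 0.   0.1 -2. ] gf 61.2 t 12.4 j6 -0.03
```

View pics/w3.png

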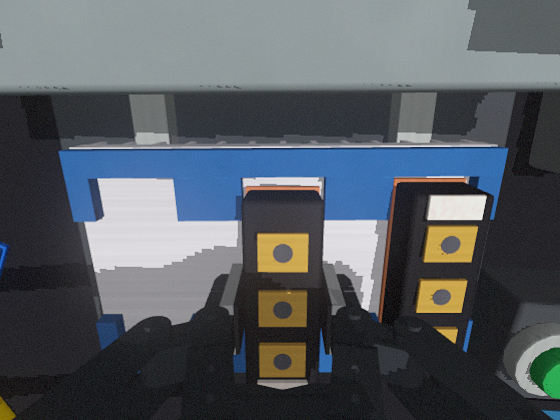

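Wrist view: the held module's base spans columns 247–320 in nest 2's notch (242–324), so it is centred across. The gap at its +y end is rows 178–187, about 4 mm, so I shift it +1.5 mm and lower it. Module 1 sits in nest 3 on the right.

Request:
servo_tool --rows "0 0.04 0 0 0 0 0;0 0 -0.1 0 0 0 0;0 0 -0.05 0 0 0 0;0 0 -0.04 0 0 0 0;0 0 0 0 0 0 0;0 0 0 0 0 0 0"

```text
clock: 12.98
eef_pos: [0.5673, 0.0779, 0.0635]
tool_rot: [0.692, 0.722, 0.0, 0.0]
force: [-2.8, -0.6, 8.4]
gripper_width: 0.0325
grip_force: 62.6
```

```bash
python3 lk.py
```

```text
tcp [0.5673 0.0779 0.0635] closedir 2.5 w 0.0325 F [-2.8 -0.6  8.4] gf 62.6 t 13.0 j6 -0.03
mat
[332. 254.] 290 c [ 460.3 -245.7] sz [27.6 84.2] dir 161.6 z 0.0291
nest
```

Request:
servo_tool --rows "0 0 0 0 0 0 0.7;0 0 0 0 0 0 0.7;0 0 0 0 0 0 0.7;0 0 0.5 0 0 0 0.75;0 0 0.9 0 0 0 0.75;0 0 0.9 0 0 0.99 0.75;-0.1 -0.5 0.7 0 0 0.99 0.75;-0.2 -0.6 0 0 0 0.99 0.75;-0.2 -0.6 0 0 0 0.99 0.75;-0.2 -0.6 0 0 0 0.99 0.75;-0.2 -0.6 0 0 0 0.99 0.75;-0.2 -0.6 0 0 0 0.99 0.75;-0.2 -0.6 0 0 0 0.99 0.75;-0.2 -0.6 0 0 0 0.99 0.75;-0.2 -0.6 0 0 0 0.99 0.75;-0.2 -0.6 0 0 0 0.99 0.75;-0.2 -0.6 0 0 0 0.99 0.75;-0.2 -0.6 0 0 0 0.99 0.75;-0.2 -0.6 0 0 0 0.99 0.75;-0.2 -0.4 0 0 0 0 0.75"

```text
clock: 14.7
eef_pos: [0.4588, -0.2483, 0.1819]
tool_rot: [0.158, 0.988, -0.0, 0.0]
force: [0.6, -0.6, -0.4]
gripper_width: 0.0642
grip_force: 0.0
```

```bash
python3 lk.py;  python3 - <<'E'
from h import *
P=cloud(cam('wrist'));blobs(P,.022,.04,(.46,-.246),.06)
E
```

```text
tcp [ 0.4588 -0.2483  0.1819] closedir 71.9 w 0.0642 F [ 0.6 -0.6 -0.4] gf 0.0 t 14.7 j6 -1.88
mat
[328. 263.] 75 c [ 435.  -235.6] sz [21.7 29.5] dir 163.4 z 0.0292
nest
[216. 187.] 314 c [636.  79.] sz [27.8 84.5] dir 93.7 z 0.0841
[217. 213.] 294 c [566.3  74.4] sz [27.3 84.9] dir 92.1 z 0.084
[289. 194.] 3043 c [ 461.9 -243.4] sz [30.9 89.7] dir 162.0 z 0.0286
[225. 202.] 153 c [ 448.5 -301.4] sz [ 4.  40.4] dir 169.5 z 0.0295
```

Request:
servo_tool --rows "0.03 0.05 -0.5 0 0 0 0.75;0 0 -0.9 0 0 0 0.75;0 0 -0.9 0 0 0 0.75;0 0 -0.9 0 0 0 0.75;0 0 -0.7 0 0 0 0.75;0 0 -0.35 0 0 0 0.75;0 0 -0.17 0 0 0 0.75;0 0 0 0 0 0 0;0 0 0 0 0 0 0;0 0 0 0 0 0 0;0 0 0 0 0 0 0;0 0 0 0 0 0 0;0 0 0 0 0 0 0"

```text
clock: 15.88
eef_pos: [0.4613, -0.2445, 0.0066]
tool_rot: [0.159, 0.987, -0.0, 0.001]
force: [0.2, 1.7, 5.7]
gripper_width: 0.0328
grip_force: 60.8
```

```bash
python3 -c "
from h import *
yaw()"
```

```text
tcp [ 0.4613 -0.2445  0.0066] closedir 71.7 w 0.0328 F [0.2 1.7 5.7] gf 60.8 t 15.9 j6 -1.87
```

Request:
servo_tool --rows "0 0 0.3 0 0 0 0;0 0 0.6 0 0 0 0;0 0 0.9 0 0 0 0;0 0 0.9 0 0 0 0;0 0.4 0.9 0 0 -0.98 0;0.08 0.7 0 0 0 -0.98 0;0.08 0.7 0 0 0 -0.98 0;0.08 0.7 0 0 0 -0.98 0;0.08 0.7 0 0 0 -0.98 0;0.08 0.7 0 0 0 -0.98 0;0.08 0.7 0 0 0 -0.98 0;0.08 0.7 0 0 0 -0.98 0;0.08 0.7 0 0 0 -0.98 0;0.08 0.7 0 0 0 -0.98 0;0.1 0.6 0 0 0 -0.98 0;0.05 0.3 0 0 0 -0.98 0;0.02 0.1 0 0 0 -0.98 0;0 0 0 0 0 -1 0;0 0 0 0 0 0 0;0 0 0 0 0 0 0"

```text
clock: 17.55
eef_pos: [0.4956, 0.064, 0.1494]
tool_rot: [0.687, 0.727, -0.0, -0.0]
force: [0.1, -0.5, -0.7]
gripper_width: 0.033
grip_force: 60.1
```

```bash
python3 held.py
```

```text
tcp [0.4956 0.064  0.1494] closedir 3.2 w 0.033 F [ 0.1 -0.5 -0.7] gf 60.1 t 17.6 j6 -0.07
front face y [0.1106 0.1112 0.1118] 626 -> offset y 0.0004
```

Request:
servo_tool --rows "0.04 0.29 0 0 0 -0.1 0;0 0 -0.5 0 0 0 0;0 0 -0.7 0 0 0 0;0 0 -0.5 0 0 0 0;0 0 -0.3 0 0 0 0;0 0 0 0 0 0 0;0 0 0 0 0 0 0;0 0 0 0 0 0 0"

```text
clock: 18.27
eef_pos: [0.4982, 0.0753, 0.0702]
tool_rot: [0.691, 0.723, 0.0, 0.0]
force: [-0.2, 0.6, -2.2]
gripper_width: 0.0325
grip_force: 60.1
```

Run:
```python
from h import *
yaw(); c=cam('wrist','w4.png')
cv2.imwrite('pics/w4c.png',cv2.resize(c['pixels'][130:240,150:430],None,fx=2.5,fy=2.5))
```

```text
tcp [0.4982 0.0753 0.0702] closedir 2.6 w 0.0325 F [-0.2  0.6 -2.2] gf 60.1 t 18.3 j6 -0.03
```

View pics/w4c.png

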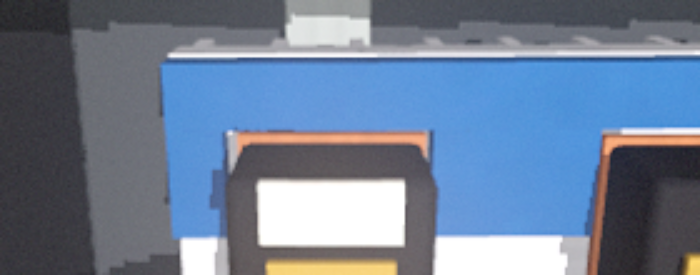

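Crop: the base's +y edge (crop row 132) lies against the notch end (row 131), and it is centred across (236–427 in 228–432). I shift −2.2 mm in y and lower it.

Request:
servo_tool --rows "0 -0.06 0 0 0 0 0;0 0 0 0 0 0 0;0 0 -0.1 0 0 0 0;0 0 -0.07 0 0 0 0;0 0 -0.04 0 0 0 0;0 0 0 0 0 0 0;0 0 0 0 0 0 0"

```text
clock: 18.9
eef_pos: [0.4975, 0.0731, 0.0616]
tool_rot: [0.691, 0.723, -0.0, 0.0]
force: [-1.1, 0.2, 6.0]
gripper_width: 0.033
grip_force: 61.0
```

```bash
python3 lk.py
```

```text
tcp [0.4975 0.0731 0.0616] closedir 2.6 w 0.033 F [-1.1  0.2  6. ] gf 61.0 t 18.9 j6 -0.04
mat
nest
[217. 187.] 313 c [635.3  79.2] sz [28.2 84.5] dir 92.1 z 0.0839
[220. 210.] 152 c [567.6  74.1] sz [27.4 84.6] dir 90.2 z 0.0837
```

Request:
servo_tool --rows "0 0 0 0 0 0 0.7;0 0 0 0 0 0 0.7;0 0 0 0 0 0 0.7;0 0 0.5 0 0 0 0.6;0 0 0.9 0 0 0 0.6;0 0 0.9 0 0 0 0.6;0 -0.3 0.9 0 0 0 0.6;0.3 -0.5 0 0 0 0 0.6;0.3 -0.5 0 0 0 0 0.6;0.3 -0.5 0 0 0 0 0.6;0.3 -0.5 0 0 0 0 0.6;0.3 -0.5 0 0 0 0 0.6;0.3 -0.5 0 0 0 0 0.6;0.1 -0.1 0 0 0 0 0.6;0 0 0 0 0 0 0.6;0 0 0 0 0 0 0.6"

```text
clock: 20.28
eef_pos: [0.573, -0.0624, 0.1885]
tool_rot: [0.691, 0.722, -0.0, -0.001]
force: [0.7, -0.4, 0.2]
gripper_width: 0.0511
grip_force: 0.0
```

```bash
python3 lk.py
python3 - <<'E'
from h import *
P=cloud(cam('wrist'));blobs(P,.095,.115,(.573,-.064),.04,20); blobs(P,.077,.095,(.5665,.0762),.12)
E
```

```text
tcp [ 0.573  -0.0624  0.1885] closedir 2.5 w 0.0511 F [ 0.7 -0.4  0.2] gf 0.0 t 20.3 j6 -0.27
mat
nest
[213. 187.] 248 c [634.7  87.3] sz [28. 68.] dir 91.6 z 0.0837
[212. 214.] 190 c [563.6  88.7] sz [27.5 60.3] dir 91.7 z 0.0839
[207. 238.] 128 c [494.6  97.3] sz [24.3 38.6] dir 91.4 z 0.0844
[285. 221.] 827 c [576.2 -61. ] sz [16.1 28.6] dir 93.2 z 0.1045
[182.  42.] 3930 c [500.8  55.6] sz [32.1 51.9] dir 92.5 z 0.0834
[281.  41.] 3761 c [567.9  59.7] sz [31.5 50.5] dir 92.6 z 0.0839
[386.  42.] 3998 c [638.9  61.9] sz [32.5 52.1] dir 92.5 z 0.0834
```

Request:
servo_tool --rows "0 -0.02 -0.7 0 0 0 0.6;0 0 -0.9 0 0 0 0.6;0 0 -0.8 0 0 0 0.6;0 0 -0.4 0 0 0 0.6;0 0 -0.15 0 0 0 0.6;0 0 0 0 0 0 0;0 0 0 0 0 0 0;0 0 0 0 0 0 0;0 0 0 0 0 0 0;0 0 0 0 0 0 0;0 0 0 0 0 0 0"

```text
clock: 21.3
eef_pos: [0.5748, -0.0635, 0.0728]
tool_rot: [0.691, 0.723, 0.001, 0.001]
force: [0.3, 0.8, 6.2]
gripper_width: 0.017
grip_force: 60.7
```

```bash
python3 -c "
from h import *
yaw()"
```

```text
tcp [ 0.5748 -0.0635  0.0728] closedir 2.6 w 0.017 F [0.3 0.8 6.2] gf 60.7 t 21.3 j6 -0.28
```

Request:
servo_tool --rows "-0.01 0.15 0 0 0 0 0;-0.014 0.3 0 0 0 0 0;-0.014 0.3 0 0 0 0 0;-0.014 0.3 0 0 0 0 0;-0.014 0.3 0 0 0 0 0;-0.014 0.3 0 0 0 0 0;-0.014 0.3 0 0 0 0 0;-0.014 0.3 0 0 0 0 0;-0.014 0.3 0 0 0 0 0;-0.014 0.3 0 0 0 0 0;-0.014 0.3 0 0 0 0 0;-0.014 0.3 0 0 0 0 0;-0.014 0.3 0 0 0 0 0;-0.01 0.15 0 0 0 0 0;0 0 0 0 0 0 0"

```text
clock: 22.55
eef_pos: [0.5671, 0.0936, 0.0728]
tool_rot: [0.691, 0.723, 0.001, 0.001]
force: [-0.5, 2.4, 6.1]
gripper_width: 0.0171
grip_force: 60.8
```

Request:
servo_tool --rows "-0.003 0.05 0 0 0 0 0;-0.003 0.05 0 0 0 0 0;-0.003 0.05 0 0 0 0 0;-0.003 0.05 0 0 0 0 0;0 0.03 0 0 0 0 0;0 0 0 0 0 0 0;0 0 0 0 0 0 0"

```text
clock: 23.13
eef_pos: [0.567, 0.095, 0.0728]
tool_rot: [0.69, 0.724, -0.003, 0.005]
force: [0.1, -19.0, 6.7]
gripper_width: 0.0172
grip_force: 60.9
```

Request:
servo_tool --rows "0 -0.16 0 0 0 0 0;0 0 0 0 0 0 0.45;0 0 0 0 0 0 0.45;0 0 0 0 0 0 0.45;0 0 0.5 0 0 0 0.45;0 0 0.9 0 0 0 0.45;0 0 0.9 0 0 0 0.45;0 0 0.9 0 0 0 0.45;0 0 0.9 0 0 0 0.45;-0.3 0.6 0.2 0 0 1 0.45;-0.3 0.6 0 0 0 1 0.45;-0.3 0.6 0 0 0 1 0.45;-0.3 0.6 0 0 0 1 0.45;-0.3 0.6 0 0 0 1 0.45;-0.3 0.6 0 0 0 1 0.45;-0.3 0.6 0 0 0 1 0.45;-0.3 0.4 0 0 0 1 0.45;0 0 0 0 0 1 0.45;0 0 0 0 0 1 0.45;0 0 0 0 0 1 0.45"

```text
clock: 24.8
eef_pos: [0.4687, 0.2801, 0.2427]
tool_rot: [0.276, 0.961, -0.0, -0.0]
force: [-0.0, -0.5, -0.4]
gripper_width: 0.0386
grip_force: 0.0
```

Request:
servo_tool --rows "0 0 0 0 0 1 0.45;0 0 0 0 0 1 0.45;0 0 0 0 0 1 0.45;0 0 0 0 0 1 0.45;0 0 0 0 0 1 0.45;0 0 0 0 0 0.9 0.45;0 0 0 0 0 0 0.45;0 0 0 0 0 0 0.45"

```text
clock: 25.47
eef_pos: [0.4693, 0.2794, 0.2428]
tool_rot: [0.026, 1.0, -0.0, -0.0]
force: [0.1, 0.2, 1.1]
gripper_width: 0.0386
grip_force: 0.0
```

```bash
cat > sc.py <<'E'
from h import *
# bars: points above z0, cluster near nominal screw axis; prints centre/dir
S=[(.4708,.2785),(.641,.2868),(.6458,.1881),(.4757,.1804)]
def bars(n,lo=.176,which=(1,2,3,4)):
    P=cloud(cam(n)); q=P.reshape(-1,3)
    for k in which:
        x,y=S[k-1]; m=(np.hypot(q[:,0]-x,q[:,1]-y)<.04)&(q[:,2]>lo)&(q[:,2]<.2); X=q[m]
        if len(X)<60: print(n,k,'few',len(X)); continue
        r=cv2.minAreaRect((X[:,:2]*1000).astype(np.float32)); bp=cv2.boxPoints(r); e=max([bp[1]-bp[0],bp[2]-bp[1]],key=np.linalg.norm)
        w,V=np.linalg.eigh(np.cov(X[:,:2].T)); a=np.degrees(np.arctan2(V[1,1],V[0,1]))
        print(n,k,len(X),'c',np.round(r[0],1),'sz',np.round(sorted(r[1]),1),'dir',round(np.degrees(np.arctan2(e[1],e[0]))%180,1),'pca',round(a%180,1),'z',np.percentile(X[:,2],90).round(4))
import sys
if __name__=='__main__':
    yaw(); bars('top'); bars('wrist')
E
python3 sc.py; python3 lk.py|tail -2
```

```text
tcp [0.4693 0.2794 0.2428] closedir 87.0 w 0.0386 F [0.1 0.2 1.1] gf 0.0 t 25.5 j6 -1.11
top 1 101 c [470.6 278.9] sz [15.2 62.2] dir 177.7 pca 177.7 z 0.1916
top 2 181 c [641.1 286.9] sz [16.  63.1] dir 1.1 pca 0.4 z 0.1916
top 3 168 c [645.8 188.4] sz [13.9 63.7] dir 2.5 pca 1.1 z 0.1915
top 4 170 c [475.4 180.1] sz [14.8 61.5] dir 179.4 pca 179.8 z 0.1922
wrist 1 2053 c [473.8 282.5] sz [14.  63.6] dir 177.7 pca 178.2 z 0.1905
wrist 2 few 0
wrist 3 124 c [618.2 187.2] sz [4.1 8.5] dir 95.2 pca 99.5 z 0.1888
wrist 4 2632 c [478.9 183.4] sz [14.4 63.7] dir 0.5 pca 1.2 z 0.1903
mat
nest
```

Request:
servo_tool --rows "0.035 -0.01 -0.6 0 0 0.1 0.45;0 0 -0.8 0 0 0 0.45;0 0 -0.4 0 0 0 0.45;0 0 -0.15 0 0 0 0.45;0 0 0 0 0 0 0;0 0 0 0 0 0 0;0 0 0 0 0 0 0;0 0 0 0 0 0 0;0 0 0 0 0 0 0"

```text
clock: 26.37
eef_pos: [0.4714, 0.2803, 0.1657]
tool_rot: [0.021, 1.0, 0.002, 0.001]
force: [0.4, 4.8, -5.7]
gripper_width: 0.0125
grip_force: 61.0
```

Request:
servo_tool --rows "0 0.03 -0.004 0 0 -1 0;0 0 -0.004 0 0 -1 0;0 0 -0.004 0 0 -1 0;0 0 -0.004 0 0 -1 0;0 0 -0.004 0 0 -1 0;0 0 -0.004 0 0 -1 0;0 0 -0.004 0 0 -1 0;0 0 -0.004 0 0 -1 0;0 0 -0.004 0 0 -1 0;0 0 -0.004 0 0 -1 0;0 0 -0.004 0 0 -1 0;0 0 -0.004 0 0 -1 0;0 0 -0.004 0 0 -1 0;0 0 -0.004 0 0 -1 0;0 0 -0.004 0 0 -1 0;0 0 -0.004 0 0 -1 0;0 0 0 0 0 0 0"

```text
clock: 27.78
eef_pos: [0.4725, 0.2816, 0.164]
tool_rot: [0.66, 0.751, 0.003, 0.0]
force: [2.1, 4.6, -1.8]
gripper_width: 0.0129
grip_force: 61.4
```

```bash
python3 -c "
from h import *
yaw()"
```

```text
tcp [0.4725 0.2816 0.164 ] closedir 7.4 w 0.0129 F [ 2.1  4.6 -1.8] gf 61.4 t 27.8 j6 0.28
```

Request:
servo_tool --rows "0 0 0 0 0 0 0.45;0 0 0 0 0 0 0.45;0 0 0.9 0 0 0 0.45;0 0 0.9 0 0 0 0.45;0.28 -0.14 0.1 0 0 1 0.45;0.28 -0.14 0 0 0 1 0.45;0.28 -0.14 0 0 0 1 0.45;0.28 -0.14 0 0 0 1 0.45;0.28 -0.14 0 0 0 1 0.45;0.28 -0.14 0 0 0 1 0.45;0.28 -0.14 0 0 0 1 0.45;0.28 -0.14 0 0 0 1 0.45;0.28 -0.14 0 0 0 1 0.45;0.28 -0.14 0 0 0 1 0.45;0.28 -0.14 0 0 0 1 0.45;0.28 -0.14 0 0 0 1 0.45;0.28 -0.14 0 0 0 1 0.45;0.28 -0.14 0 0 0 1 0.45;0.28 -0.14 0 0 0 1 0.45;0.18 -0.14 0 0 0 1 0.45"

```text
clock: 29.45
eef_pos: [0.6473, 0.1893, 0.2391]
tool_rot: [0.019, 1.0, -0.0, 0.001]
force: [-0.0, 0.2, -0.0]
gripper_width: 0.0387
grip_force: 0.0
```

```bash
python3 sc.py
```

```text
tcp [0.6473 0.1893 0.2391] closedir 87.8 w 0.0387 F [-0.   0.2 -0. ] gf 0.0 t 29.4 j6 -1.35
top 1 few 0
top 2 129 c [633.1 287.5] sz [15.9 47.6] dir 0.2 pca 1.6 z 0.1916
top 3 87 c [630.6 187.9] sz [14.5 33.1] dir 1.2 pca 6.5 z 0.1912
top 4 169 c [475.5 180.9] sz [16.7 61.3] dir 0.9 pca 0.0 z 0.1915
wrist 1 few 0
wrist 2 2923 c [643.6 290.2] sz [14.4 63.5] dir 0.4 pca 0.0 z 0.1902
wrist 3 2169 c [648.5 190.9] sz [14.  63.6] dir 2.1 pca 2.1 z 0.1909
wrist 4 few 0
```

Request:
servo_tool --rows "0.02 0.04 -0.5 0 0 0.9 0.45;0 0 -0.8 0 0 0 0.45;0 0 -0.4 0 0 0 0.45;0 0 -0.15 0 0 0 0.45;0 0 0 0 0 0 0;0 0 0 0 0 0 0;0 0 0 0 0 0 0;0 0 0 0 0 0 0;0 0 0 0 0 0 0"

```text
clock: 30.3
eef_pos: [0.6467, 0.1889, 0.165]
tool_rot: [-0.018, 1.0, -0.003, -0.0]
force: [-0.4, -8.0, -5.1]
gripper_width: 0.013
grip_force: 59.0
```

Request:
servo_tool --rows "0 0 -0.004 0 0 -1 0;0 0 -0.004 0 0 -1 0;0 0 -0.004 0 0 -1 0;0 0 -0.004 0 0 -1 0;0 0 -0.004 0 0 -1 0;0 0 -0.004 0 0 -1 0;0 0 -0.004 0 0 -1 0;0 0 -0.004 0 0 -1 0;0 0 -0.004 0 0 -1 0;0 0 -0.004 0 0 -1 0;0 0 -0.004 0 0 -1 0;0 0 -0.004 0 0 -1 0;0 0 -0.004 0 0 -1 0;0 0 -0.004 0 0 -1 0;0 0 -0.004 0 0 -1 0;0 0 -0.004 0 0 -1 0;0 0 0 0 0 0 0"

```text
clock: 31.72
eef_pos: [0.6473, 0.1896, 0.1632]
tool_rot: [0.63, 0.776, -0.001, 0.002]
force: [-0.7, -5.8, -3.1]
gripper_width: 0.013
grip_force: 59.3
```

```bash
python3 sc.py
```

```text
tcp [0.6473 0.1896 0.1632] closedir 11.9 w 0.013 F [-0.7 -5.8 -3.1] gf 59.3 t 31.7 j6 -0.02
top 1 few 0
top 2 132 c [634.5 287.7] sz [16.2 49.5] dir 171.7 pca 173.0 z 0.1904
top 3 71 c [645.9 173.7] sz [20.6 35.9] dir 130.3 pca 136.8 z 0.19
top 4 132 c [476.3 179.8] sz [14.2 62.3] dir 172.4 pca 176.5 z 0.191
wrist 1 few 0
wrist 2 9604 c [643.9 290.4] sz [14.4 64.1] dir 171.2 pca 172.0 z 0.1899
wrist 3 6682 c [646.6 191.6] sz [37.8 62.4] dir 82.2 pca 102.1 z 0.1941
wrist 4 few 0
```

Request:
servo_tool --rows "0 0 0 0 0 0 0.45;0 0 0 0 0 0 0.45;0 0 0.9 0 0 0 0.45;0 0 0.9 0 0 0 0.45;0 0.2 0.1 0 0 1 0.45;0 0.2 0 0 0 1 0.45;0 0.2 0 0 0 1 0.45;0 0.2 0 0 0 1 0.45;0 0.2 0 0 0 1 0.45;0 0.2 0 0 0 1 0.45;0 0.2 0 0 0 1 0.45;0 0.2 0 0 0 1 0.45;0 0.2 0 0 0 1 0.45;0 0.2 0 0 0 1 0.45;0 0.2 0 0 0 1 0.45;0 0.2 0 0 0 1 0.45;-0.1 0.1 0 0 0 1 0.45;0 0 0 0 0 1 0.45;0 0 0 0 0 0 0.45"

```text
clock: 33.4
eef_pos: [0.6432, 0.2931, 0.2395]
tool_rot: [0.068, 0.998, 0.001, 0.001]
force: [-0.7, -0.6, 1.2]
gripper_width: 0.0387
grip_force: 0.0
```

Run:
```python
from sc import *
yaw(); bars('top'); c=cam('wrist','w5.png'); bars('wrist')
```

```text
tcp [0.6432 0.2931 0.2395] closedir 82.2 w 0.0387 F [-0.7 -0.6  1.2] gf 0.0 t 33.4 j6 -1.11
top 1 160 c [471.  279.1] sz [14.2 65.1] dir 99.1 pca 99.0 z 0.1898
top 2 82 c [625.4 290.4] sz [15.3 31.2] dir 167.5 pca 162.1 z 0.1907
top 3 160 c [645.8 187.2] sz [15.3 60.5] dir 104.2 pca 102.5 z 0.1898
top 4 167 c [476.1 180.6] sz [15.9 64. ] dir 166.8 pca 167.8 z 0.1906
wrist 1 few 0
wrist 2 2119 c [643.6 291. ] sz [14.  63.5] dir 166.4 pca 166.4 z 0.1897
wrist 3 2296 c [648.9 191.3] sz [14.5 64.4] dir 102.4 pca 101.6 z 0.1888
wrist 4 1313 c [502.3 177.6] sz [15.  16.9] dir 169.5 pca 135.2 z 0.1893
```

View pics/w5.png

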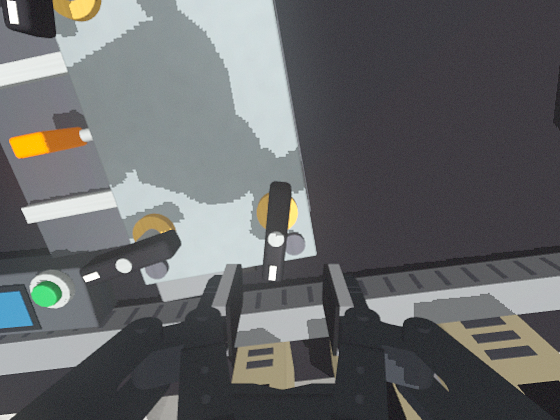

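Wrist view: screw 2's bar is between the fingers' line at (277,230), with screw 3's bar at (125,265). The shuttle handle at (50,142) is clear. Screws 2 and 4 have crept about 13° on their own in the clamping direction, which does no harm.

Request:
servo_tool --rows "0 -0.055 -0.5 0 0 -1 0.45;0 0 -0.8 0 0 -0.3 0.45;0 0 -0.4 0 0 0 0.45;0 0 -0.17 0 0 0 0.45;0 0 0 0 0 0 0;0 0 0 0 0 0 0;0 0 0 0 0 0 0;0 0 0 0 0 0 0;0 0 0 0 0 0 0"

```text
clock: 34.3
eef_pos: [0.6431, 0.2887, 0.1638]
tool_rot: [0.126, 0.992, -0.001, 0.0]
force: [-1.8, -4.4, -1.8]
gripper_width: 0.013
grip_force: 59.8
```

Request:
servo_tool --rows "0 0 -0.004 0 0 -1 0;0 0 -0.004 0 0 -1 0;0 0 -0.004 0 0 -1 0;0 0 -0.004 0 0 -1 0;0 0 -0.004 0 0 -1 0;0 0 -0.004 0 0 -1 0;0 0 -0.004 0 0 -1 0;0 0 -0.004 0 0 -1 0;0 0 -0.004 0 0 -1 0;0 0 -0.004 0 0 -1 0;0 0 -0.004 0 0 -1 0;0 0 -0.004 0 0 -1 0;0 0 -0.004 0 0 -1 0;0 0 0 0 0 0 0"

```text
clock: 35.47
eef_pos: [0.6427, 0.2883, 0.1624]
tool_rot: [0.64, 0.768, -0.001, 0.001]
force: [-3.8, -5.9, 1.0]
gripper_width: 0.0131
grip_force: 60.3
```

```bash
python3 sc.py
```

```text
tcp [0.6427 0.2883 0.1624] closedir 10.4 w 0.0131 F [-3.8 -5.9  1. ] gf 60.3 t 35.5 j6 0.14
top 1 103 c [472.9 267.1] sz [14.2 41. ] dir 98.8 pca 99.0 z 0.1903
top 2 99 c [644.2 269.6] sz [29.8 39.1] dir 9.1 pca 112.2 z 0.1913
top 3 156 c [646.5 187.6] sz [15.4 61.2] dir 102.5 pca 102.4 z 0.1901
top 4 166 c [476.1 180. ] sz [15.1 63.9] dir 166.0 pca 167.2 z 0.1911
wrist 1 few 0
wrist 2 6818 c [642.1 291.3] sz [37.6 62.6] dir 78.6 pca 100.1 z 0.1963
wrist 3 few 0
wrist 4 few 0
```

Request:
servo_tool --rows "0 0 0 0 0 0 0.45;0 0 0 0 0 0 0.45;0 0 0.9 0 0 0 0.45;0 0 0.9 0 0 0 0.45;-0.3 -0.2 0.1 0 0 1 0.45;-0.3 -0.2 0 0 0 1 0.45;-0.3 -0.2 0 0 0 1 0.45;-0.3 -0.2 0 0 0 1 0.45;-0.3 -0.2 0 0 0 1 0.45;-0.3 -0.2 0 0 0 1 0.45;-0.3 -0.2 0 0 0 1 0.45;-0.3 -0.2 0 0 0 1 0.45;-0.3 -0.2 0 0 0 1 0.45;-0.3 -0.2 0 0 0 1 0.45;-0.3 -0.2 0 0 0 1 0.45;-0.3 -0.2 0 0 0 1 0.45;-0.3 -0.2 0 0 0 1 0.45;-0.24 -0.05 0 0 0 0.3 0.45;0 0 0 0 0 0 0.45;0 0 0 0 0 0 0.45"

```text
clock: 37.23
eef_pos: [0.4782, 0.1845, 0.2382]
tool_rot: [0.113, 0.994, 0.001, 0.002]
force: [-0.1, 0.1, -1.3]
gripper_width: 0.0383
grip_force: 0.0
```

```bash
python3 sc.py
```

```text
tcp [0.4782 0.1845 0.2382] closedir 77.0 w 0.0383 F [-0.1  0.1 -1.3] gf 0.0 t 37.2 j6 -1.11
top 1 few 0
top 2 162 c [641.1 287.2] sz [15.3 65.7] dir 101.3 pca 99.7 z 0.1896
top 3 155 c [646.  187.3] sz [15.1 62.5] dir 102.7 pca 102.2 z 0.1897
top 4 82 c [475.9 179.2] sz [14.5 63.5] dir 168.8 pca 168.8 z 0.1907
wrist 1 2892 c [473.8 281.8] sz [14.1 63.3] dir 99.4 pca 99.3 z 0.1886
wrist 2 few 3
wrist 3 few 0
wrist 4 2167 c [478.8 182.8] sz [14. 64.] dir 166.4 pca 166.5 z 0.1899
```

Request:
servo_tool --rows "0 -0.06 -0.5 0 0 -0.1 0.45;0 0 -0.8 0 0 0 0.45;0 0 -0.4 0 0 0 0.45;0 0 -0.15 0 0 0 0.45;0 0 0 0 0 0 0;0 0 0 0 0 0 0;0 0 0 0 0 0 0;0 0 0 0 0 0 0;0 0 0 0 0 0 0"

```text
clock: 38.08
eef_pos: [0.4781, 0.1805, 0.1636]
tool_rot: [0.117, 0.993, -0.001, 0.001]
force: [0.9, -4.9, -2.7]
gripper_width: 0.0129
grip_force: 59.3
```

Request:
servo_tool --rows "0 0 -0.004 0 0 -1 0;0 0 -0.004 0 0 -1 0;0 0 -0.004 0 0 -1 0;0 0 -0.004 0 0 -1 0;0 0 -0.004 0 0 -1 0;0 0 -0.004 0 0 -1 0;0 0 -0.004 0 0 -1 0;0 0 -0.004 0 0 -1 0;0 0 -0.004 0 0 -1 0;0 0 -0.004 0 0 -1 0;0 0 -0.004 0 0 -1 0;0 0 -0.004 0 0 -1 0;0 0 -0.004 0 0 -1 0;0 0 0 0 0 0 0"

```text
clock: 39.25
eef_pos: [0.4778, 0.1802, 0.1622]
tool_rot: [0.633, 0.774, -0.0, 0.001]
force: [-0.2, -5.7, 0.8]
gripper_width: 0.0131
grip_force: 59.9
```

```bash
python3 sc.py
```

```text
tcp [0.4778 0.1802 0.1622] closedir 11.4 w 0.0131 F [-0.2 -5.7  0.8] gf 59.9 t 39.2 j6 0.03
top 1 few 0
top 2 167 c [641.4 287.2] sz [14.7 65.6] dir 100.7 pca 99.8 z 0.1894
top 3 156 c [646.  187.2] sz [14.7 61.7] dir 102.3 pca 102.1 z 0.1897
top 4 few 50
wrist 1 6210 c [475.9 273. ] sz [14.4 45.5] dir 99.3 pca 99.4 z 0.1885
wrist 2 few 0
wrist 3 few 0
wrist 4 6893 c [480.8 184.1] sz [37.7 62. ] dir 122.6 pca 101.3 z 0.1966
```

Request:
servo_tool --rows "0 0 0 0 0 0 0.45;0 0 0 0 0 0 0.45;0 0 0.9 0 0 0 0.45;0 0 0.7 0 0 0 0.45;-0.03 0.65 0 0 0 -0.42 0.45;-0.03 0.65 0 0 0 0 0.45;-0.03 0.65 0 0 0 0 0.45;-0.04 0.6 0 0 0 0 0.45;0 0 0 0 0 0 0.45;0 0 0 0 0 0 0.45"

```text
clock: 40.18
eef_pos: [0.4722, 0.285, 0.2253]
tool_rot: [0.645, 0.764, 0.001, -0.0]
force: [0.1, -0.5, 0.4]
gripper_width: 0.0386
grip_force: 0.0
```

```bash
python3 sc.py
```

```text
tcp [0.4722 0.285  0.2253] closedir 9.6 w 0.0386 F [ 0.1 -0.5  0.4] gf 0.0 t 40.2 j6 0.25
top 1 143 c [471.6 275.8] sz [14.3 60.3] dir 99.7 pca 99.7 z 0.1897
top 2 164 c [641.4 287.6] sz [14.6 66. ] dir 101.0 pca 99.7 z 0.1898
top 3 155 c [646.1 187.6] sz [14.3 62.4] dir 102.4 pca 102.1 z 0.1897
top 4 150 c [476.1 179.3] sz [14.  62.3] dir 101.7 pca 101.9 z 0.1895
wrist 1 2329 c [474.3 282.8] sz [14.  63.4] dir 99.2 pca 99.3 z 0.1882
wrist 2 2490 c [642.2 290.8] sz [14.9 63.8] dir 102.6 pca 103.6 z 0.1879
wrist 3 497 c [644.6 217.3] sz [12.4 19.3] dir 158.6 pca 166.9 z 0.1874
wrist 4 1054 c [476.9 195.2] sz [14.1 39.2] dir 101.4 pca 103.6 z 0.188
```

Request:
servo_tool --rows "0.01 -0.09 -0.4 0 0 -0.05 0.45;0 0 -0.7 0 0 0 0.45;0 0 -0.3 0 0 0 0.45;0 0 -0.16 0 0 0 0.45;0 0 0 0 0 0 0;0 0 0 0 0 0 0;0 0 0 0 0 0 0;0 0 0 0 0 0 0;0 0 0 0 0 0 0"

```text
clock: 41.03
eef_pos: [0.473, 0.2794, 0.1633]
tool_rot: [0.648, 0.762, 0.0, 0.001]
force: [-0.5, -1.7, 0.3]
gripper_width: 0.0127
grip_force: 59.7
```

Request:
servo_tool --rows "0 0 -0.004 0 0 -1 0;0 0 -0.004 0 0 -1 0;0 0 -0.004 0 0 -1 0;0 0 -0.004 0 0 -1 0;0 0 -0.004 0 0 -1 0;0 0 -0.004 0 0 -1 0;0 0 -0.004 0 0 -1 0;0 0 -0.004 0 0 -1 0;0 0 -0.004 0 0 -1 0;0 0 -0.004 0 0 -1 0;0 0 -0.004 0 0 -1 0;0 0 -0.004 0 0 -1 0;0 0 -0.004 0 0 -1 0;0 0 -0.004 0 0 -1 0;0 0 -0.004 0 0 -1 0;0 0 0 0 0 -0.7 0;0 0 0 0 0 0 0"

```text
clock: 42.45
eef_pos: [0.4718, 0.28, 0.1616]
tool_rot: [0.984, 0.18, -0.0, -0.0]
force: [-3.3, -0.8, 5.4]
gripper_width: 0.0127
grip_force: 60.7
```

```bash
python3 sc.py; python3 -c "
from cell import ctrl;print(ctrl.sense()['torque'])"
```

```text
tcp [0.4718 0.28   0.1616] closedir -69.3 w 0.0127 F [-3.3 -0.8  5.4] gf 60.7 t 42.5 j6 1.62
top 1 64 c [472.3 271.1] sz [23.1 63.8] dir 12.1 pca 15.6 z 0.1869
top 2 161 c [641.5 287.5] sz [15.1 65.5] dir 99.0 pca 99.8 z 0.189
top 3 157 c [646.8 187.3] sz [15.5 61.6] dir 101.6 pca 102.0 z 0.1907
top 4 146 c [476.2 179.2] sz [14.3 61.7] dir 102.0 pca 101.9 z 0.1895
wrist 1 6806 c [476.  280.9] sz [37.6 62.3] dir 42.6 pca 21.9 z 0.1965
wrist 2 few 0
wrist 3 few 0
wrist 4 4292 c [479.6 182.6] sz [15.  63.9] dir 101.1 pca 97.7 z 0.1878
[-0.2209961   0.58330706  0.48115041]
```

Request:
servo_tool --rows "0 0 0 0 0 0 0.45;0 0 0 0 0 0 0.45;0 0 0.9 0 0 0 0.45;0 0 0.7 0 0 0 0.45;0.28 -0.14 0 0 0 1 0.45;0.28 -0.14 0 0 0 1 0.45;0.28 -0.14 0 0 0 1 0.45;0.28 -0.14 0 0 0 1 0.45;0.28 -0.14 0 0 0 1 0.45;0.28 -0.14 0 0 0 1 0.45;0.28 -0.14 0 0 0 1 0.45;0.28 -0.14 0 0 0 1 0.45;0.28 -0.14 0 0 0 1 0.45;0.28 -0.14 0 0 0 1 0.45;0.28 -0.14 0 0 0 1 0.45;0.28 -0.14 0 0 0 1 0.45;0.28 -0.14 0 0 0 1 0.45;0.28 -0.14 0 0 0 1 0.45;0.28 -0.14 0 0 0 1 0.45;0.18 -0.14 0 0 0 1 0.45"

```text
clock: 44.22
eef_pos: [0.6496, 0.1899, 0.224]
tool_rot: [0.637, 0.771, 0.001, 0.001]
force: [0.3, 1.1, 0.3]
gripper_width: 0.0384
grip_force: 0.0
```

```bash
python3 sc.py
```

```text
tcp [0.6496 0.1899 0.224 ] closedir 10.9 w 0.0384 F [0.3 1.1 0.3] gf 0.0 t 44.2 j6 -0.01
top 1 few 35
top 2 136 c [641.5 291.1] sz [15.8 57. ] dir 99.3 pca 97.9 z 0.1894
top 3 93 c [649.2 175. ] sz [14.7 36.1] dir 103.8 pca 100.6 z 0.1901
top 4 113 c [477.7 171.8] sz [13.9 47.3] dir 101.5 pca 101.7 z 0.1898
wrist 1 518 c [498.3 286.5] sz [ 5.5 18.1] dir 29.3 pca 33.4 z 0.1854
wrist 2 3617 c [644.6 288.3] sz [14.1 59.6] dir 100.3 pca 100.3 z 0.1882
wrist 3 2406 c [649.  191.3] sz [14.  63.5] dir 102.1 pca 102.1 z 0.1886
wrist 4 670 c [487.7 174.3] sz [ 4.4 44.2] dir 98.1 pca 100.1 z 0.1853
```

Request:
servo_tool --rows "-0.04 0 -0.4 0 0 0.24 0.45;0 0 -0.7 0 0 0 0.45;0 0 -0.3 0 0 0 0.45;0 0 -0.13 0 0 0 0.45;0 0 0 0 0 0 0;0 0 0 0 0 0 0;0 0 0 0 0 0 0;0 0 0 0 0 0 0;0 0 0 0 0 0 0"

```text
clock: 45.07
eef_pos: [0.647, 0.1906, 0.1638]
tool_rot: [0.63, 0.777, 0.001, 0.001]
force: [2.2, 1.5, -1.1]
gripper_width: 0.0126
grip_force: 61.3
```

Request:
servo_tool --rows "0 0 -0.004 0 0 -1 0;0 0 -0.004 0 0 -1 0;0 0 -0.004 0 0 -1 0;0 0 -0.004 0 0 -1 0;0 0 -0.004 0 0 -1 0;0 0 -0.004 0 0 -1 0;0 0 -0.004 0 0 -1 0;0 0 -0.004 0 0 -1 0;0 0 -0.004 0 0 -1 0;0 0 -0.004 0 0 -1 0;0 0 -0.004 0 0 -1 0;0 0 -0.004 0 0 -1 0;0 0 -0.004 0 0 -1 0;0 0 -0.004 0 0 -1 0;0 0 -0.004 0 0 -1 0;0 0 -0.004 0 0 -1 0;0 0 0 0 0 -0.3 0;0 0 0 0 0 0 0"

```text
clock: 46.57
eef_pos: [0.6491, 0.1895, 0.162]
tool_rot: [0.984, 0.177, 0.003, 0.001]
force: [4.7, -1.0, -1.1]
gripper_width: 0.0129
grip_force: 62.0
```

```bash
python3 sc.py; python3 -c "
from cell import ctrl;print(ctrl.sense()['torque'])"
```

```text
tcp [0.6491 0.1895 0.162 ] closedir -69.6 w 0.0129 F [ 4.7 -1.  -1.1] gf 62.0 t 46.6 j6 1.4
top 1 few 12
top 2 116 c [641.  293.8] sz [13.9 49. ] dir 92.2 pca 90.4 z 0.1887
top 3 69 c [634.  180.5] sz [20.2 37.5] dir 171.1 pca 172.3 z 0.189
top 4 76 c [475.8 165.8] sz [12.3 35.5] dir 91.5 pca 92.9 z 0.189
wrist 1 few 0
wrist 2 5534 c [644.6 284.9] sz [14.8 54. ] dir 91.1 pca 89.6 z 0.1875
wrist 3 6718 c [651.2 188.7] sz [37.6 62.6] dir 41.4 pca 21.8 z 0.1967
wrist 4 few 0
[-0.04969287 -0.54984645  0.62312316]
```

Request:
servo_tool --rows "0 0 0 0 0 0 0.45;0 0 0 0 0 0 0.45;0 0 0.9 0 0 0 0.45;0 0 0.7 0 0 0 0.45;-0.01 0.2 0 0 0 1 0.45;-0.01 0.2 0 0 0 1 0.45;-0.01 0.2 0 0 0 1 0.45;-0.01 0.2 0 0 0 1 0.45;-0.01 0.2 0 0 0 1 0.45;-0.01 0.2 0 0 0 1 0.45;-0.01 0.2 0 0 0 1 0.45;-0.01 0.2 0 0 0 1 0.45;-0.01 0.2 0 0 0 1 0.45;-0.01 0.2 0 0 0 1 0.45;-0.01 0.2 0 0 0 1 0.45;-0.01 0.2 0 0 0 1 0.45;0 0.05 0 0 0 1 0.45;0 0 0 0 0 0 0.45;0 0 0 0 0 0 0.45"

```text
clock: 48.25
eef_pos: [0.641, 0.2881, 0.2247]
tool_rot: [0.736, 0.677, -0.0, 0.0]
force: [0.3, -0.8, 1.0]
gripper_width: 0.0382
grip_force: 0.0
```

```bash
python3 sc.py
```

```text
tcp [0.641  0.2881 0.2247] closedir -4.7 w 0.0382 F [ 0.3 -0.8  1. ] gf 0.0 t 48.2 j6 0.41
top 1 173 c [471.3 278.3] sz [15.8 64.1] dir 25.1 pca 23.7 z 0.1873
top 2 137 c [641.3 282.9] sz [13.9 57.1] dir 88.1 pca 87.7 z 0.1893
top 3 143 c [646.  188.5] sz [14.1 63.6] dir 22.6 pca 20.6 z 0.1885
top 4 143 c [476.  178.5] sz [13.8 60.5] dir 89.0 pca 89.5 z 0.1894
wrist 1 1605 c [481.7 285.5] sz [14.  49.7] dir 23.8 pca 26.2 z 0.1866
wrist 2 2352 c [644.2 290.9] sz [14.  63.9] dir 88.4 pca 88.3 z 0.1874
wrist 3 1700 c [647.7 190.9] sz [15.1 59.3] dir 21.4 pca 19.8 z 0.1863
wrist 4 541 c [480.  207.8] sz [15.5 15.6] dir 10.5 pca 22.9 z 0.1867
```

Request:
servo_tool --rows "0.05 0.03 -0.4 0 0 0.5 0.45;0 0 -0.7 0 0 0 0.45;0 0 -0.3 0 0 0 0.45;0 0 -0.15 0 0 0 0.45;0 0 0 0 0 0 0;0 0 0 0 0 0 0;0 0 0 0 0 0 0;0 0 0 0 0 0 0;0 0 0 0 0 0 0"

```text
clock: 49.1
eef_pos: [0.6427, 0.2893, 0.1629]
tool_rot: [0.72, 0.694, -0.0, -0.0]
force: [-4.3, -0.1, -1.6]
gripper_width: 0.0127
grip_force: 60.0
```

Request:
servo_tool --rows "0 0 -0.004 0 0 -1 0;0 0 -0.004 0 0 -1 0;0 0 -0.004 0 0 -1 0;0 0 -0.004 0 0 -1 0;0 0 -0.004 0 0 -1 0;0 0 -0.004 0 0 -1 0;0 0 -0.004 0 0 -1 0;0 0 -0.004 0 0 -1 0;0 0 -0.004 0 0 -1 0;0 0 -0.004 0 0 -1 0;0 0 -0.004 0 0 -1 0;0 0 -0.004 0 0 -1 0;0 0 -0.004 0 0 -1 0;0 0 0 0 0 -0.6 0;0 0 0 0 0 0 0"

```text
clock: 50.35
eef_pos: [0.6432, 0.2889, 0.1618]
tool_rot: [0.985, 0.174, 0.0, 0.001]
force: [-4.3, -2.9, 3.7]
gripper_width: 0.0128
grip_force: 61.3
```

```bash
python3 sc.py; python3 -c "
from cell import ctrl;print(ctrl.sense()['torque'])"
```

```text
tcp [0.6432 0.2889 0.1618] closedir -70.0 w 0.0128 F [-4.3 -2.9  3.7] gf 61.3 t 50.4 j6 1.55
top 1 159 c [470.7 278.6] sz [14.8 63.9] dir 24.7 pca 22.2 z 0.1879
top 2 89 c [626.4 276.8] sz [27.5 32.9] dir 114.1 pca 2.9 z 0.1895
top 3 144 c [646.  188.7] sz [14.4 64.1] dir 23.0 pca 21.1 z 0.1877
top 4 145 c [476. 178.] sz [13.9 60.1] dir 88.9 pca 89.4 z 0.1886
wrist 1 few 0
wrist 2 6731 c [646.3 288.8] sz [37.6 62.1] dir 41.5 pca 21.6 z 0.1968
wrist 3 3601 c [657.4 194.7] sz [14.8 46.9] dir 23.1 pca 22.2 z 0.1862
wrist 4 few 0
[-0.45546748  0.75555933  0.75225078]
```

Request:
servo_tool --rows "0 0 0 0 0 0 0.45;0 0 0 0 0 0 0.45;0 0 0.9 0 0 0 0.45;0 0 0.7 0 0 0 0.45;-0.3 -0.2 0 0 0 1 0.45;-0.3 -0.2 0 0 0 1 0.45;-0.3 -0.2 0 0 0 1 0.45;-0.3 -0.2 0 0 0 1 0.45;-0.3 -0.2 0 0 0 1 0.45;-0.3 -0.2 0 0 0 1 0.45;-0.3 -0.2 0 0 0 1 0.45;-0.3 -0.2 0 0 0 1 0.45;-0.3 -0.2 0 0 0 1 0.45;-0.3 -0.2 0 0 0 1 0.45;-0.3 -0.2 0 0 0 1 0.45;-0.3 -0.2 0 0 0 1 0.45;-0.3 -0.2 0 0 0 1 0.45;-0.24 -0.11 0 0 0 0.7 0.45;0 0 0 0 0 0 0.45;0 0 0 0 0 0 0.45"

```text
clock: 52.12
eef_pos: [0.4788, 0.1812, 0.2248]
tool_rot: [0.718, 0.696, 0.001, 0.001]
force: [0.4, 0.6, -0.1]
gripper_width: 0.0383
grip_force: 0.0
```

```bash
python3 sc.py
```

```text
tcp [0.4788 0.1812 0.2248] closedir -1.7 w 0.0383 F [ 0.4  0.6 -0.1] gf 0.0 t 52.1 j6 0.26
top 1 few 0
top 2 161 c [640.9 286.9] sz [14.7 64.1] dir 21.7 pca 22.8 z 0.1876
top 3 142 c [645.5 188.3] sz [14.5 63.6] dir 21.9 pca 20.6 z 0.1883
top 4 88 c [475.8 165.9] sz [12.4 35.8] dir 91.6 pca 93.0 z 0.1893
wrist 1 3808 c [474.4 282.1] sz [14.2 63.8] dir 23.7 pca 23.7 z 0.1867
wrist 2 884 c [620.2 281.4] sz [14.6 15.9] dir 20.3 pca 89.4 z 0.1857
wrist 3 1500 c [634.1 185.4] sz [14.5 33.7] dir 21.8 pca 28.2 z 0.1862
wrist 4 2335 c [479.1 182.9] sz [13.9 63.5] dir 88.7 pca 89.2 z 0.1877
```

Request:
servo_tool --rows "-0.02 0 -0.4 0 0 0.1 0.45;0 0 -0.7 0 0 0 0.45;0 0 -0.3 0 0 0 0.45;0 0 -0.15 0 0 0 0.45;0 0 0 0 0 0 0;0 0 0 0 0 0 0;0 0 0 0 0 0 0;0 0 0 0 0 0 0;0 0 0 0 0 0 0"

```text
clock: 52.97
eef_pos: [0.4777, 0.1813, 0.1628]
tool_rot: [0.714, 0.7, 0.001, 0.0]
force: [0.3, 0.0, -3.0]
gripper_width: 0.0129
grip_force: 59.3
```

Request:
servo_tool --rows "0 0 -0.004 0 0 -1 0;0 0 -0.004 0 0 -1 0;0 0 -0.004 0 0 -1 0;0 0 -0.004 0 0 -1 0;0 0 -0.004 0 0 -1 0;0 0 -0.004 0 0 -1 0;0 0 -0.004 0 0 -1 0;0 0 -0.004 0 0 -1 0;0 0 -0.004 0 0 -1 0;0 0 -0.004 0 0 -1 0;0 0 -0.004 0 0 -1 0;0 0 -0.004 0 0 -1 0;0 0 -0.004 0 0 -1 0;0 0 0 0 0 -0.8 0;0 0 0 0 0 0 0"

```text
clock: 54.22
eef_pos: [0.4784, 0.1807, 0.1615]
tool_rot: [0.985, 0.173, 0.002, 0.001]
force: [1.5, -0.7, 1.6]
gripper_width: 0.0125
grip_force: 60.8
```

```bash
python3 sc.py; python3 -c "
from cell import ctrl;print(ctrl.sense()['torque'])"
```

```text
tcp [0.4784 0.1807 0.1615] closedir -70.0 w 0.0125 F [ 1.5 -0.7  1.6] gf 60.8 t 54.2 j6 1.45
top 1 few 0
top 2 161 c [641.2 287.1] sz [15.4 64.3] dir 22.2 pca 23.0 z 0.1874
top 3 141 c [646.3 188.6] sz [14.7 63.5] dir 21.6 pca 20.5 z 0.1874
top 4 few 31
wrist 1 7370 c [474.4 281.7] sz [15.5 64. ] dir 23.4 pca 23.9 z 0.1861
wrist 2 few 0
wrist 3 few 0
wrist 4 6761 c [481.2 180.6] sz [37.7 62.6] dir 41.2 pca 21.6 z 0.1967
[-0.27472101 -0.14843258  0.71287511]
```

Request:
servo_tool --rows "0 0 0 0 0 0 0.45;0 0 0 0 0 0 0.45;0 0 0.9 0 0 0 0.45;0 0 0.9 0 0 0 0.45;0.76 -0.48 0 0 0 0 0.45;0.76 -0.48 0 0 0 0 0.2;0.76 -0.48 0 0 0 0 0;0.76 -0.48 0 0 0 0 0;0.76 -0.48 0 0 0 0 0;0.76 -0.48 0 0 0 0 0;0.76 -0.48 0 0 0 0 0;0.76 -0.48 0 0 0 0 0;0 0 0 0 0 0 0;0 0 0 0 0 0 0;0 0 0 0 0 0 0"

```text
clock: 55.57
eef_pos: [0.7193, 0.0277, 0.2312]
tool_rot: [0.985, 0.173, -0.001, -0.001]
force: [-0.1, 0.5, 0.1]
gripper_width: -0.0001
grip_force: 0.0
```

Run:
```python
from sc import *
yaw(); bars('top')
for n in ('wrist','top'):
    c=cam(n,'b_'+n+'.png'); h=cv2.cvtColor(c['pixels'],cv2.COLOR_BGR2HSV)
    m=cv2.inRange(h,(45,100,60),(85,255,255)); k,l,s,ce=cv2.connectedComponentsWithStats(m)
    for i in range(1,k):
        if s[i,4]>25: print(n,ce[i],s[i,4],ray(c,[ce[i]],.072).round(4))
    P=cloud(c); blobs(P,.095,.115,(.565,.094),.04,15)
c0=dict(np.load('/tmp/top0.npz')); h=cv2.cvtColor(c0['pixels'],cv2.COLOR_BGR2HSV); m=cv2.inRange(h,(45,100,60),(85,255,255)); ys,xs=np.nonzero(m[140:175,225:255]); print(ray(c0,[[xs.mean()+225,ys.mean()+140]],.072))
```

```text
tcp [0.7193 0.0277 0.2312] closedir -70.1 w -0.0001 F [-0.1  0.5  0.1] gf 0.0 t 55.6 j6 1.17
top 1 166 c [471.3 278.1] sz [15.8 63.5] dir 24.7 pca 23.0 z 0.1878
top 2 159 c [641.2 286.8] sz [15.1 63.6] dir 24.2 pca 22.6 z 0.1879
top 3 few 23
top 4 few 6
wrist [288.56062992 190.01102362] 635 [[0.7255 0.0258 0.072 ]]
[166. 319.] 463 c [570.2  93.4] sz [16.2 27.8] dir 91.4 z 0.1043
[[0.71995785 0.02163781 0.072     ]]
```

View pics/b_wrist.png

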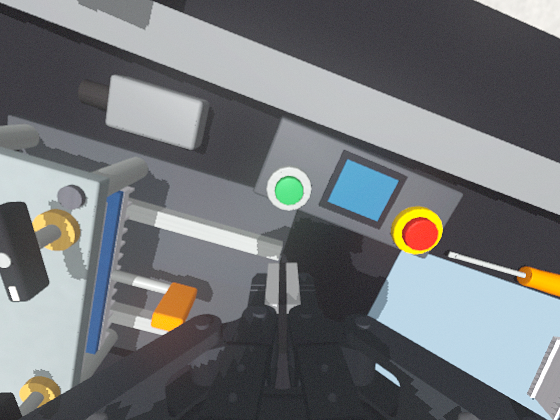

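Wrist view: the green button is at (288,190), the e-stop at (421,233) well away, and the shut fingers at (283,285). The handle at (174,305) shows the shuttle is home.

Request:
servo_tool --rows "0.08 -0.1 -0.8 0 0 0 0;0 0 -0.9 0 0 0 0;0 0 -0.9 0 0 0 0;0 0 -0.8 0 0 0 0;0 0 -0.4 0 0 0 0;0 0 -0.2 0 0 0 0;0 0 -0.14 0 0 0 0;0 0 0 0 0 0 0;0 0 0 0 0 0 0;0 0 0 0 0 0 0"

```text
clock: 56.55
eef_pos: [0.7246, 0.0236, 0.069]
tool_rot: [0.985, 0.173, 0.002, 0.0]
force: [-1.4, 1.7, 3.0]
gripper_width: 0.0002
grip_force: 1.2
```

Request:
servo_tool --rows "0 0 -0.05 0 0 0 0;0 0 -0.05 0 0 0 0;0 0 0 0 0 0 0;0 0 0 0 0 0 0;0 0 0 0 0 0 0"

```text
clock: 56.97
eef_pos: [0.7248, 0.0235, 0.0659]
tool_rot: [0.985, 0.173, 0.002, 0.0]
force: [-3.3, 1.4, 12.3]
gripper_width: 0.0001
grip_force: 5.9
```

Request:
servo_tool --rows "0 0 0.4 0 0 0 0;0 0 0.8 0 0 0 0;0 0 0.9 0 0 0 0;0 0 0.9 0 0 0 0;0 0 0.9 0 0 0 0;0 0 0.9 0 0 0 0;-0.8 -0.4 0 0 0 0 0;-0.8 -0.4 0 0 0 0 0;-0.8 -0.4 0 0 0 0 0;-0.8 -0.4 0 0 0 0 0;-0.8 -0.4 0 0 0 0 0;-0.8 -0.4 0 0 0 0 0;-0.8 -0.4 0 0 0 0 0;-0.8 -0.4 0 0 0 0 0;0 0 0 0 0 0 0;0 0 0 0 0 0 0;0 0 0 0 0 0 0"

```text
clock: 58.38
eef_pos: [0.4685, -0.1051, 0.2552]
tool_rot: [0.985, 0.172, 0.001, 0.001]
force: [0.7, -0.6, 0.2]
gripper_width: 0.0002
grip_force: 0.0
```

Run:
```python
from sc import *
yaw(); bars('top'); c=cam('top','end.png'); P=cloud(c)
blobs(P,.095,.115,(.565,.094),.04,15); blobs(P,.125,.135,(.5587,.2332),.2,800)
cv2.imwrite('pics/endc.png',cv2.resize(c['pixels'][120:300,100:440],None,fx=2.3,fy=2.3))
```

```text
tcp [ 0.4685 -0.1051  0.2552] closedir -70.1 w 0.0002 F [ 0.7 -0.6  0.2] gf 0.0 t 58.4 j6 0.86
top 1 173 c [471.3 278.8] sz [15.  64.2] dir 24.5 pca 23.6 z 0.1877
top 2 161 c [641.2 286.7] sz [14.5 62.8] dir 22.3 pca 22.8 z 0.1875
top 3 146 c [645.3 188.6] sz [14.9 62.9] dir 22.0 pca 21.2 z 0.1875
top 4 163 c [476.2 179.8] sz [14.2 63.6] dir 21.9 pca 22.1 z 0.1882
[210. 212.] 44 c [564.4  91.5] sz [11.1 21.9] dir 91.1 z 0.105
[153. 212.] 3157 c [558.3 233.3] sz [143.2 256.6] dir 3.0 z 0.1296
```

View pics/endc.png

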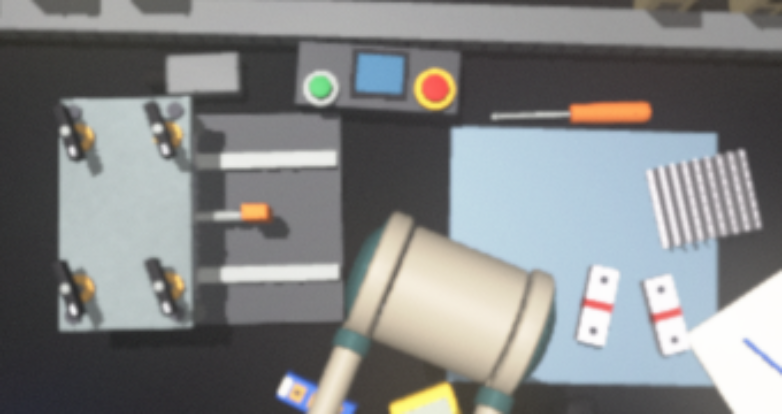

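Run:
```python
from h import *
for c in (dict(np.load('/tmp/top0.npz')),cam('top')):
    h=cv2.cvtColor(c['pixels'],cv2.COLOR_BGR2HSV); m=cv2.inRange(h,(3,150,120),(20,255,255)); m[:195]=0;m[228:]=0;m[:,195:]=m[:,195:]; m[:,:195]=0;m[:,285:]=0
    ys,xs=np.nonzero(m); P=cloud(c); q=P[ys,xs]; q=q[q[:,2]>.1]
    r=cv2.minAreaRect((q[:,:2]*1000).astype(np.float32)); print(r,q.mean(0))
```

```text
((573.8758544921875, -64.9852294921875), (16.598739624023438, 26.635835647583008), 2.0088951587677) [ 0.57343598 -0.06570989  0.10454113]
((564.7203979492188, 89.83792114257812), (16.115758895874023, 24.464962005615234), 1.168060064315796) [0.56440747 0.08846936 0.10439811]
```

```bash
python3 -c "
from cell import ctrl
print(ctrl.hand_in())"
```

```text
the job is handed in; nothing more can be done
None
```

The job is handed in, at about 58 s of the 210 s allowed: all three modules are seated in the nests with both blanks left on the mat, the shuttle is pushed to its stop, the four screws were turned crosswise in two rounds to their stops, and the green start button was pressed; the hand-in call returned no verdict.

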